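# Fit the splined lever to the clamp screw and clamp the pot lid

## Task

The lid of the steel sample pot has to be clamped down. Take the loose lever with the orange grip, fit its splined hub over the splined head of the pot's clamp screw by gently feeling for the splines, never forcing it while they do not match, and let it slide fully home. Then wind the lever clockwise until the screw comes up tight against its stop, without wrenching it; leave the lever on the screw and everything else on the bench where it is.

Things in the scene. Friction and masses are not known exactly. Their poses are not given: they have to be found in the camera images.
- lever_hub (a point): Centre of the steel hub of the loose lever (about 0.35 kg, lying flat, grip up): on the bore's axis, 15 mm above the hub's underside. x points along the arm to the orange grip, z up the bore. The hub is 30 mm tall with two grip flats 38 mm apart, facing +y and -y, 24 mm long. The arm (8 mm thick, 22 mm wide) leaves at the foot. A steel counterweight block reaches 47 mm behind the bore.
- hub_foot (a point): Centre of the lever's bore at the hub's underside (15 mm below lever_hub), same axes; comes to rest on the screw's shoulder. The bore goes right through: a 20 mm hole with six straight grooves 60 degrees apart (one along +x), 7 mm wide, 27 mm over their bottoms.
- lever_grip (a point): Centre of the lever's orange grip, 100 mm along the lever's x from the bore's axis and 39 mm above the hub's underside. An upright plastic sleeve 26 mm in diameter, 60 mm tall (9 to 69 mm above the hub's underside), that spins freely on its pin.
- pot: Steel sample pot, fixed to the bench, 176 mm wide at the rim; red seal, flat lid, and a blue yoke bar across it (232 mm along the pot's y, 36 mm wide, top at 174 mm) on two pillars. Origin on the pot's axis at table height; z up. All of it lies below 183 mm except the screw head on its axis.
- shoulder (a point): Top of the clamp screw's round shoulder (36 mm wide), on the screw's axis, 190 mm above the bench: a hub fully home rests here. Axes are the pot's and do NOT turn with the screw. Six straight splines 60 degrees apart stand 18 mm tall on it: 5 mm wide, 25 mm over the tips, core 18 mm, so the hub has about 1 mm play all round and 5 degrees either way.
- spline_ends (a point): On the screw's axis, level with the upper ends of the splines, 18 mm above the shoulder; a hub whose grooves do not match stands here and drops when they do. Axes are the pot's. How the splines are clocked differs each time and is not in the readings: see it, or feel for it by turning the hub (up to 60 degrees) under a light push.
- screw_top (a point): Flat top end of the screw's nose, on its axis, 26 mm above the shoulder. The nose is round, 10 mm wide at the top, widening over 5 mm to 18 mm, then straight for 3 mm down to the spline ends, so that it centres the hub first. Axes are the pot's.
- screw (a joint): Turning of the clamp screw, rad, growing clockwise seen from above, from 0 (slack stop) to 2.8 (tight, hard stop). Starts between 0.3 and 1.5. Stiff: about 0.4 N m to turn; stays where it is left; keeps its height. At the stop the resistance rises suddenly; over 40 N at the lever's grip is wrenching. Its value does not tell how the splines are clocked.
- paddle: White plastic serving paddle, 210 mm long, 7 mm thick; bystander. Origin at its underside near the middle.
- jar: Sample jar with green cap, 64 mm wide, 85 mm tall; bystander. Origin at the underside's centre.
- wash_bottle: White bottle with red cap, 64 mm wide, 170 mm tall; bystander. Origin at the underside's centre.
- beaker: Glass beaker, 76 mm wide, 100 mm tall; bystander. Origin at the underside's centre.
- bowl: Steel bowl, 150 mm wide, 60 mm tall; bystander. Origin at the underside's centre.
- seal: Spare red seal ring, 170 mm wide, 6 mm thick, lying flat; bystander. Origin at its centre.
- dish: Clear lidded dish, 94 mm wide, 19 mm tall; bystander. Origin at the underside's centre.
Things that resemble listed ones, but are neither listed nor needed, are in the scene too. Leave any black or yellow look-alike of the part that bears lever_hub alone.

How it is judged:
By the outcome, as a careful person would: the job done as asked, in the order asked, and still so for the second after the job is handed in, with the robot touching nothing.
It also fails if it takes over 67 s, if anything falls off the work surface, if the arm or the gripper's body presses on something with over 40 N, if the wrist force passes 120 N, or if a joint passes its speed limit or range.

## Robot

A 6-joint arm with a two-finger parallel gripper is mounted at the origin on the work surface. World frame = base frame: x ahead of the robot, y to its left, z up, the work surface at z = 0. Lengths are in m, angles in rad, forces in N, time in s.
With the tool pointing down it reaches from about 0.325 to 0.75 m from the base axis. Payload 7.6 kg.
Tool frame: the origin (TCP) lies between the finger pads; the fingertips stand 22 mm ahead of it and the grasp point (between the pads) lies 3 mm ahead of it (bot.tip_extent is the distance from the TCP to the fingertips, in m); x points along the fingers, z is the direction in which the jaws open and shut, and the axes are right-handed (so a half turn about x gives the same grasp; the last joint's range is limited). The gripper opens to 85 mm and grips with 20 to 120 N. Pads are 22 mm wide; open, the fingers measure 114 mm over their backs; the gripper's body (76 mm by 85 mm) begins 54 mm behind the grasp point. The pads swing forward as they close: fully open they stand 13 mm farther back than shut.
Start: joints at [-1.225, 0.052, 1.401, -0, 1.689, -0.07], TCP at [0.212, -0.48, 0.228] pointing down, gripper open.
Joint ranges: [-2.9, 2.9], [-0.91, 2.17], [0.12, 2.37], [-1.06, 4.2], [0.26, 2.73], [-2.93, 2.93]. Speed limits (rad/s): [2.57, 2.57, 3.01, 3.14, 3.14, 3.14].

## Interface

Orientations are given as [roll, pitch, yaw] about the fixed x, y, z axes, in that order (R = Rz(yaw) Ry(pitch) Rx(roll)).
In Python, from workcell import bot gives the robot as it stands.
- The arm moves only by the tool apply_moves, never from a script. Its argument "increments" is text: rows parted by semicolons, each of 6 numbers parted by spaces: the shift along the tool's x, y, z in units of 40 mm (1.0 is 40 mm), then the turn, a rotation vector about the tool's x, y, z in units of 6 degrees (1.0 is 6 degrees). A call has exactly 8 rows; each row is the pose to reach, as a shift and turn from the pose commanded when the call began, along the tool's axes at that moment; what a row does not reach only later rows make up. A row lasts 1/12 s, in which the tool goes at most 41.7 mm and 7.16 degrees, less where a joint would pass 70% of its speed; a pose out of reach is approached as far as the arm can. A call with a gripper value outside its range is refused whole. "gripper" is the opening, from -1 (shut) to 1 (fully open), so that 0 is half open, set as the call begins (left out, the last holds). The fingers move at their own pace and stop on an object; "grip_force" is the grip in N (left out, the last holds). Time passes only in rows, so rows that repeat a pose let the fingers close, or fill a call up. It gives the time, the measured TCP pose, the force and the opening at its end, in the units of the state.
- bot.state(): the state, without advancing time (a new reading comes with each control period).
- bot.capture(name): name is "side" or "top"; returns the picture (480x640x3 uint8, red, green, blue); there is no depth.
- bot.get_calibration(name): a dict with "mtx" (3x3 intrinsics, pixels), "origin" and "rotation" of the camera in the world. Camera axes: x right, y down, z forward; pixel columns grow to the right and rows downward; lengths in m; the calibration is good to about 2 mm. A picture is of the moment at which its call begins. get_calibration takes no time and is no camera call.
- bot.hand_in(): hands the job in, once; it reports no verdict.
The state is a dict: "time_s": time; "joint_pos": joint angles; "dq": joint speeds; "joint_torque": joint torques, N m; "ee_pos": TCP position; "tcp_rot": TCP orientation; "ft_force": force on the tool from outside, world axes, zero at the start; "torque": the same for the moment, N m; "grip_width": finger opening in m.
Only numpy, scipy, OpenCV 4.12 (cv2) and the standard library are available. Lean on these libraries where they do the work, as an engineer would, in place of code of your own. Each camera call takes 0.05 s, during which the arm holds its last target.

## Working session

There is one attempt and no reset: what is moved stays moved. The work goes in short steps, Python scripts to look and compute and a tool call to move; the robot and the scene stay as the last step left them, time stands still between calls to the robot, and variables do not carry over. Pictures are saved under pics/ and viewed, and the job is handed in when it is done.

Besides the shell and the picture viewer there is one more tool, called after "Emit:" as name(argument=value, ...), one argument or row to a line, values as JSON. apply_moves: Moves the arm, as the interface text tells. Its arguments: {"type":"object","properties":{"increments":{"type":"string"},"gripper":{"type":"number"},"grip_force":{"type":"number"}},"required":["increments"]}

```bash
ls; mkdir -p pics; python3 - <<'E'
from workcell import bot
import cv2
for n in ("side","top"):
    im=bot.capture(n); cv2.imwrite(f"pics/{n}0.png",im[:,:,::-1])
    c=bot.get_calibration(n); print(n,c)
print(bot.state())
E
```

```text
pics
side {'mtx': array([[457.16653285,   0.        , 321.32621203],
       [  0.        , 457.16653285, 249.42447919],
       [  0.        ,   0.        ,   1.        ]]), 'origin': array([0.26283901, 0.78429432, 0.71106572]), 'rotation': array([-2.15157719,  0.01995551, -2.84014835])}
top {'mtx': array([[596.99459676,   0.        , 311.65307888],
       [  0.        , 596.99459676, 240.73497683],
       [  0.        ,   0.        ,   1.        ]]), 'origin': array([ 0.2272439 , -0.04273848,  1.92561699]), 'rotation': array([-2.97431104, -0.01001012, -1.59724821])}
{'time_s': 0.1, 'joint_pos': array([-1.22527753e+00,  5.27472145e-02,  1.40159211e+00,  2.62463228e-05,
        1.68861169e+00, -7.02651009e-02]), 'dq': array([-0.00051293, -0.00014588, -0.00378519,  0.00095996, -0.00270698,
        0.00111559]), 'joint_torque': array([ 8.41264773e-04, -3.82579458e+01, -3.60986853e+01, -9.31726163e-05,
        4.74022032e-03, -4.77883376e-06]), 'ee_pos': array([ 0.2120056 , -0.4799998 ,  0.22768625]), 'tcp_rot': array([3.05213874, 1.56943771, 1.89712938]), 'ft_force': array([-0.1151541 ,  0.65079211, -0.46955212]), 'torque': array([0.02436852, 0.01773739, 0.03254357]), 'grip_width': 0.0854764851029474}
```

View pics/side0.png

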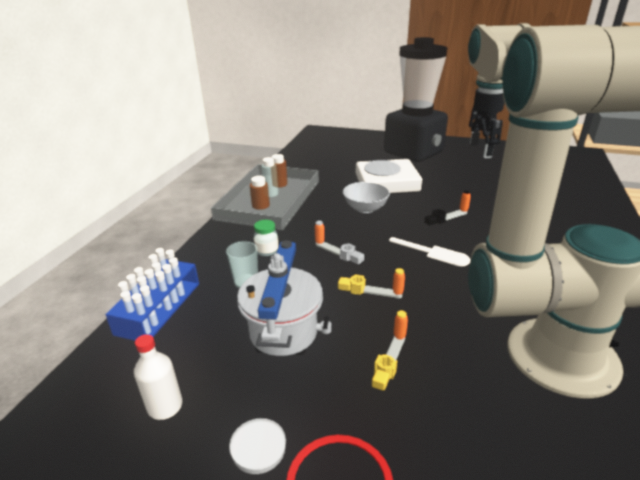

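View pics/top0.png

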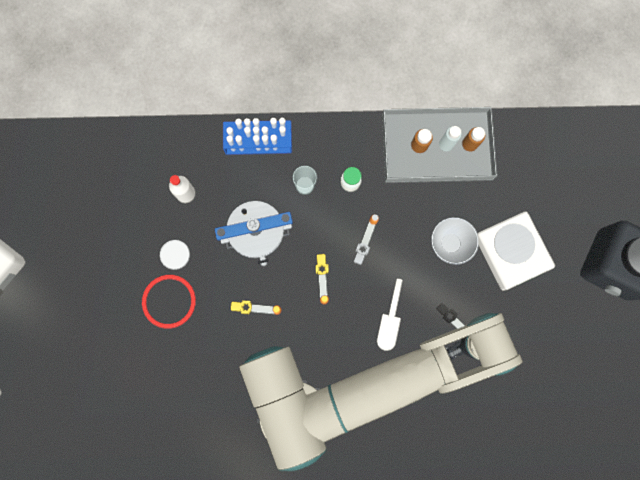

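The steel lever has its hub at top (362,250) and side (350,253), with its grip towards (375,220). The yellow and black ones are look-alikes. The pot's screw is at about (253,226) in the top view. I'll enlarge those areas.

```bash
cat > h.py <<'E'
import numpy as np, cv2
from scipy.spatial.transform import Rotation as R
from workcell import bot
def cam(n):
    c=bot.get_calibration(n); return np.array(c['mtx']),np.array(c['origin']),R.from_euler('xyz',c['rotation']).as_matrix()
def ray(n,p):
    K,o,r=cam(n); d=r@np.linalg.solve(K,[p[0],p[1],1]); return o,d
def atz(n,p,z):
    o,d=ray(n,p); return o+d*(z-o[2])/d[2]
def proj(n,P):
    K,o,r=cam(n); q=K@(r.T@(np.asarray(P)-o)); return q[:2]/q[2]
def tri(ps,pt):
    A=[];b=[]
    for n,p in(("side",ps),("top",pt)):
        o,d=ray(n,p);d=d/np.linalg.norm(d);M=np.eye(3)-np.outer(d,d);A.append(M);b.append(M@o)
    x=np.linalg.lstsq(np.vstack(A),np.hstack(b),rcond=None)[0]
    return x
def crop(f,x,y,w,h,s,out):
    im=cv2.imread(f)[y:y+h,x:x+w]; cv2.imwrite(out,cv2.resize(im,None,fx=s,fy=s,interpolation=cv2.INTER_CUBIC))
def tr():
    return R.from_euler('xyz',bot.state()['tcp_rot']).as_matrix()
E
python3 - <<'E'
from h import *
a=cv2.imread('pics/top0.png');b=cv2.imread('pics/side0.png')
def c(im,x,y,w,h,s): return cv2.resize(im[y:y+h,x:x+w],None,fx=s,fy=s,interpolation=cv2.INTER_CUBIC)
cv2.imwrite('pics/lev0.png',np.hstack([c(a,345,208,40,60,10),c(b,305,215,66,60,6)[:360] if 0 else cv2.resize(b[215:275,305:370],(390,600),interpolation=cv2.INTER_CUBIC)]) if 0 else c(a,345,208,40,60,10))
cv2.imwrite('pics/lev0s.png',c(b,305,215,70,55,10))
cv2.imwrite('pics/pot0.png',c(a,210,190,90,80,8))
cv2.imwrite('pics/pot0s.png',c(b,230,230,110,80,7))
E
```

```text
(no output)
```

View pics/lev0.png

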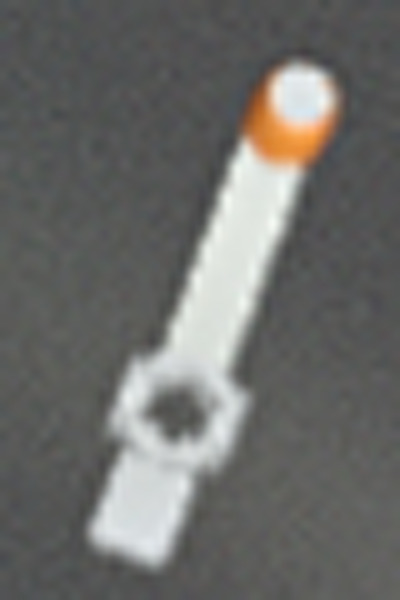

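View pics/lev0s.png

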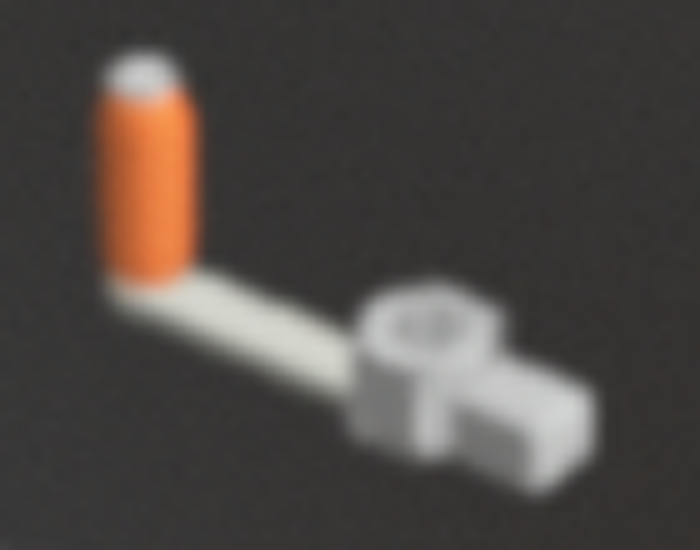

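View pics/pot0.png

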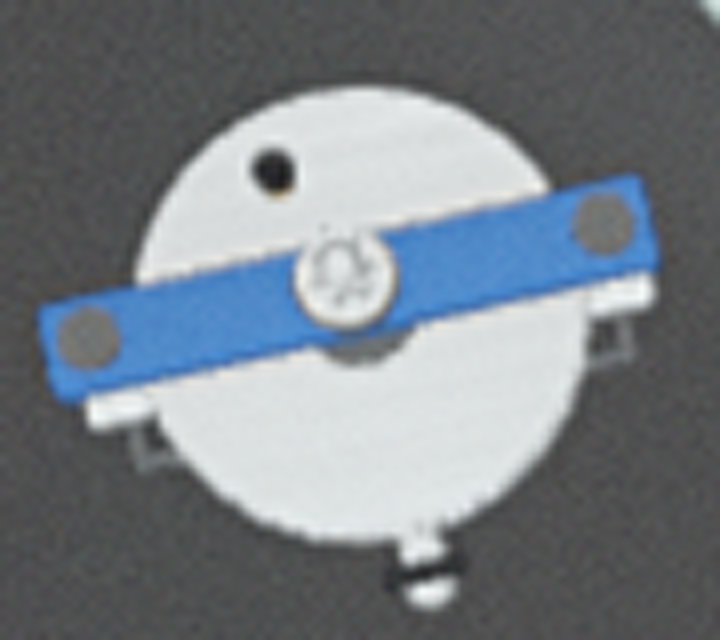

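View pics/pot0s.png

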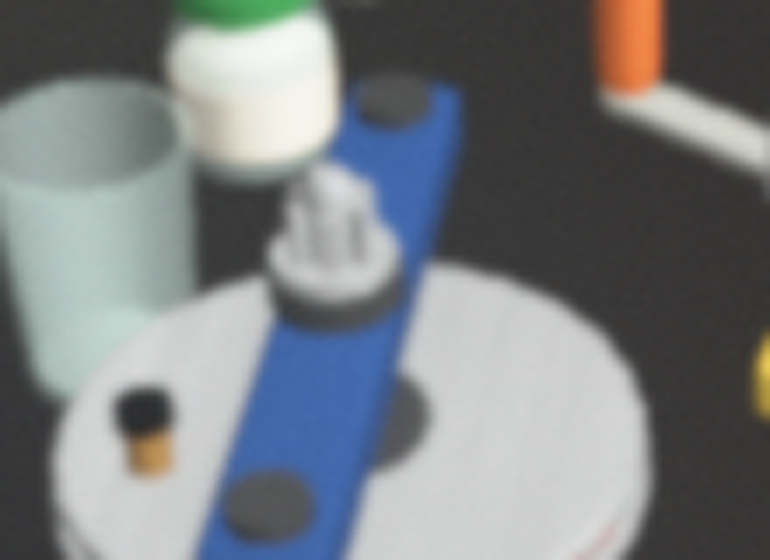

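```bash
python3 - <<'E'
from h import *
np.set_printoptions(precision=4,suppress=True)
u=lambda x0,y0,s,a,b:(x0+(a+.5)/s-.5,y0+(b+.5)/s-.5)
ht=u(345,208,10,180,408);hs=u(305,215,10,432,325)
gt=u(345,208,10,302,95);gs=u(305,215,10,145,75)
print('hub top',tri(hs,ht),atz('top',ht,.03),atz('side',hs,.03))
print('grip top',tri(gs,gt),atz('top',gt,.07),atz('side',gs,.07))
st=u(210,190,8,345,278);ss=u(230,230,7,335,254)
print('shoulder',tri(ss,st),atz('top',st,.19),atz('side',ss,.19))
nt=u(210,190,8,340,258);ns=u(230,230,7,328,170)
print('nose side',atz('side',ns,.216), )
c1=u(210,190,8,88,338);c2=u(210,190,8,604,222)
a,b=atz('top',c1,.177),atz('top',c2,.177);print('caps',a,b,(a+b)/2,np.linalg.norm(a-b))
c1=u(230,230,7,395,100);c2=u(230,230,7,268,507)
a,b=atz('side',c1,.18),atz('side',c2,.18);print('caps s',a,b,(a+b)/2,np.linalg.norm(a-b))
E
```

```text
hub top [ 0.5178 -0.2332  0.0302] [ 0.5179 -0.2332  0.03  ] [ 0.5179 -0.2335  0.03  ]
grip top [ 0.6109 -0.2716  0.0734] [ 0.6113 -0.272   0.07  ] [ 0.613  -0.2772  0.07  ]
shoulder [0.5749 0.1058 0.1877] [0.5734 0.1053 0.19  ] [0.5746 0.1088 0.19  ]
nose side [0.5761 0.1053 0.216 ]
caps [0.5556 0.202  0.177 ] [0.5949 0.0095 0.177 ] [0.5752 0.1058 0.177 ] 0.19647679677483554
caps s [0.5935 0.0141 0.18  ] [0.555 0.206 0.18 ] [0.5743 0.11   0.18  ] 0.1956767131870351
```

```bash
python3 - <<'E'
from h import *
np.set_printoptions(precision=4,suppress=True)
print([d for d in dir(bot) if d[0]!='_'],bot.tip_extent)
Rm=tr();print(Rm)
E
```

```text
['IKError', 'capture', 'get_calibration', 'hand_in', 'state', 'tip_extent'] 0.022
[[-0.0004  0.9148  0.4039]
 [ 0.0013  0.4039 -0.9148]
 [-1.      0.0001 -0.0014]]
```

Emit:
apply_moves(
  increments="0 0.4 -0.1 -1 0 0; 0 0.9 -0.25 -2.1 0 0; 0 1.4 -0.4 -3.2 0 0; 0 1.9 -0.5 -4.3 0 0; 0 2.5 -0.65 -5.4 0 0; 0 3.1 -0.8 -6.5 0 0; 0 3.7 -1.0 -7.6 0 0; 0 4.3 -1.1 -8.7 0 0",
  gripper=0.5,
  grip_force=40,
)

```text
time_s: 0.77
ee_pos: [0.3523, -0.3693, 0.2281]
tcp_rot: [2.504, 1.57, 2.266]
ft_force: [-0.3, 0.5, 0.2]
grip_width: 0.0638
```

```bash
cat >> h.py <<'E'
def plan(P,phi):
    """shift & turn in tool units from measured pose to tcp P(world), tool z heading phi deg, tool x down"""
    s=bot.state();Rm=tr();p=s['ee_pos']
    ph=np.radians(phi); z=np.array([np.cos(ph),np.sin(ph),0]);x=np.array([0,0,-1.]);y=np.cross(z,x)
    Rt=np.stack([x,y,z],1)
    d=Rm.T@(np.asarray(P)-p)/.04
    rv=R.from_matrix(Rm.T@Rt).as_rotvec(degrees=True)/6
    print('t',s['time_s'],'p',p,'phi',np.degrees(np.arctan2(Rm[1,2],Rm[0,2])),'q',np.degrees(s['joint_pos']).round(1),'w',s['grip_width'])
    print('F',s['ft_force'],'M',s['torque'])
    print('units',d,rv)
np.set_printoptions(precision=4,suppress=True)
E
python3 -c "
from h import *
plan([.518,-.2333,.12],67.5)"
```

```text
t 0.7667 p [ 0.3523 -0.3693  0.2281] phi -13.650301011244336 q [-50.5   0.7  82.7  -0.   96.7 -36.8] w 0.0638079658184316
F [-0.3073  0.5087  0.2248] M [-0.0465  0.0018  0.0042]
units [2.7017 4.2814 3.2252] [-13.5251  -0.0018  -0.0077]
```

Emit:
apply_moves(
  increments="0.1 0.4 0.3 -1.1 0 0; 0.3 0.9 0.7 -2.2 0 0; 0.6 1.4 1.1 -3.3 0 0; 0.9 2 1.5 -4.4 0 0; 1.2 2.6 1.9 -5.5 0 0; 1.5 3.2 2.4 -6.6 0 0; 1.8 3.8 2.8 -7.7 0 0; 2.0 4.28 3.22 -8.8 0 0",
)

```text
time_s: 1.43
ee_pos: [0.5185, -0.2336, 0.1465]
tcp_rot: [1.89, 1.568, 2.574]
ft_force: [0.0, -0.4, 0.4]
grip_width: 0.0641
```

```bash
python3 -c "
from h import *
plan([.518,-.2333,.06],67.5)"
```

```text
t 1.4333 p [ 0.5185 -0.2336  0.1465] phi 39.19433111641449 q [-28.   12.4  79.4   0.   88.4 -67.2] w 0.06408864775667429
F [ 0.0342 -0.4384  0.4465] M [ 0.0068  0.023  -0.0639]
units [ 2.1633  0.0092 -0.0038] [-4.7176 -0.0017 -0.0232]
```

Emit:
apply_moves(
  increments="0.2 0 0 -1 0 0; 0.5 0 0 -2 0 0; 0.9 0 0 -3 0 0; 1.2 0 0 -4 0 0; 1.4 0 0 -4.72 0 0; 1.4 0 0 -4.72 0 0; 1.4 0 0 -4.72 0 0; 1.4 0 0 -4.72 0 0",
)

```text
time_s: 2.1
ee_pos: [0.5182, -0.2357, 0.093]
tcp_rot: [-1.706, 1.57, -0.537]
ft_force: [0.8, -0.3, -0.2]
grip_width: 0.0642
```

```bash
python3 -c "
from h import *
for n in ('side','top'): cv2.imwrite(f'pics/{n}1.png',bot.capture(n)[:,:,::-1])
crop('pics/side1.png',280,150,130,130,5,'pics/c1.png')
plan([.518,-.2333,.025],67.5)"
```

```text
t 2.2 p [ 0.5184 -0.2358  0.0933] phi 67.05524759708926 q [-28.2  14.8  82.8  -0.   82.3 -95.2] w 0.0641582095593245
F [ 0.1057 -0.1987 -0.2987] M [-0.0308  0.0185 -0.0072]
units [1.7079 0.0352 0.054 ] [-0.0741 -0.0019  0.014 ]
```

View pics/c1.png

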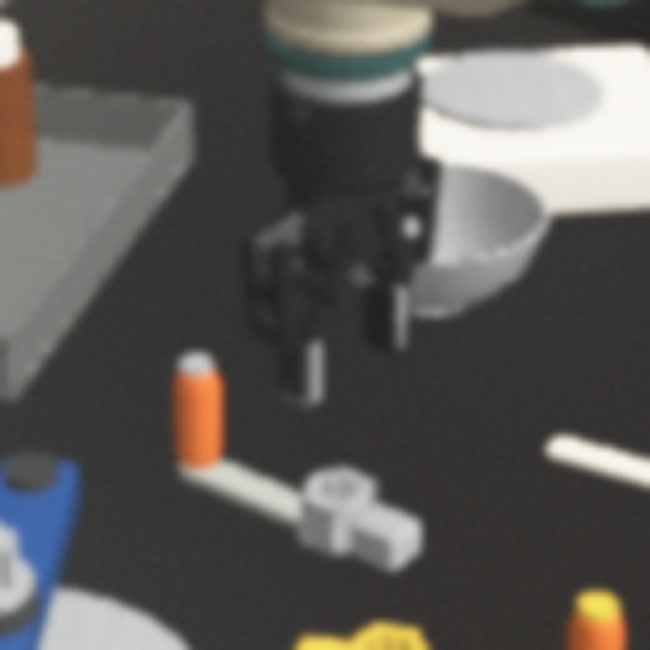

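The jaws straddle the hub line. The fingertips are at side px (340,230) and (360,218), above the hub at (348,248). Descending now.

Emit:
apply_moves(
  increments="0.3 0.02 0.05 0 0 0; 0.7 0.04 0.05 -0.07 0 0; 1.1 0.04 0.05 -0.07 0 0; 1.4 0.04 0.05 -0.07 0 0; 1.6 0.04 0.05 -0.07 0 0; 1.7 0.04 0.05 -0.07 0 0; 1.7 0.04 0.05 -0.07 0 0; 1.7 0.04 0.05 -0.07 0 0",
)

```text
time_s: 2.87
ee_pos: [0.5176, -0.2332, 0.0248]
tcp_rot: [-1.744, 1.57, -0.564]
ft_force: [0.0, -0.6, 0.1]
grip_width: 0.0638
```

```bash
python3 -c "
from h import *
for n in ('side','top'): cv2.imwrite(f'pics/{n}2.png',bot.capture(n)[:,:,::-1])
crop('pics/side2.png',280,180,110,100,7,'pics/c2.png')
plan([.518,-.2333,.025],67.5)"
```

```text
t 2.9667 p [ 0.5179 -0.2334  0.0254] phi 67.55806095654945 q [-28.   19.   86.1  -0.   74.8 -95.5] w 0.06348043398166654
F [-0.0308  0.1482  0.0186] M [ 0.0162 -0.0436 -0.0105]
units [ 0.0102 -0.0014  0.003 ] [ 0.0097 -0.0021  0.0174]
```

View pics/c2.png

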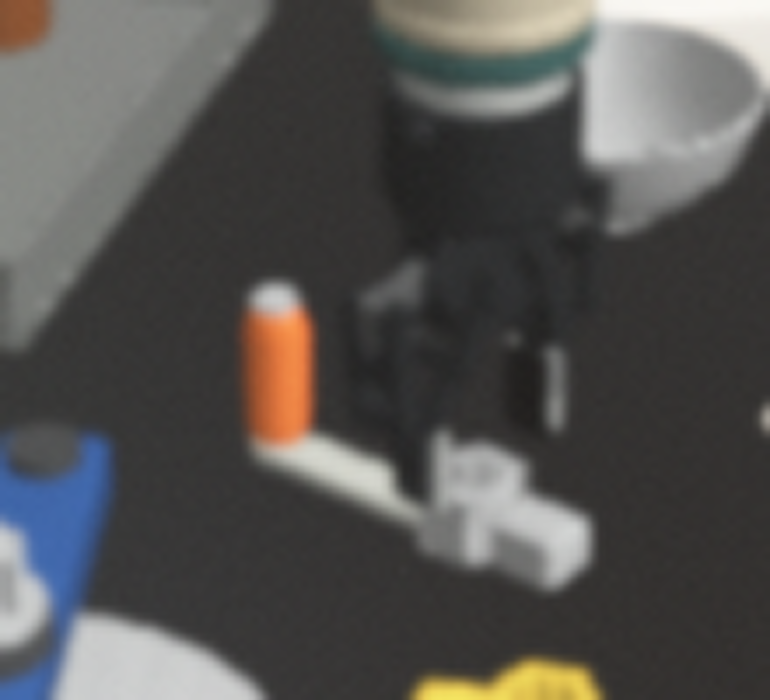

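Emit:
apply_moves(
  increments="0 0 0 0 0 0; 0 0 0 0 0 0; 0 0 0 0 0 0; 0 0 0 0 0 0; 0 0 0 0 0 0; 0 0 0 0 0 0; 0 0 0 0 0 0; 0 0 0 0 0 0",
  gripper=-1,
  grip_force=80,
)

```text
time_s: 3.63
ee_pos: [0.5178, -0.2332, 0.0258]
tcp_rot: [-1.546, 1.569, -0.367]
ft_force: [-1.4, 1.9, 5.7]
grip_width: 0.032
```

```bash
python3 -c "
from h import *
for n in ('side','top'): cv2.imwrite(f'pics/{n}3.png',bot.capture(n)[:,:,::-1])
crop('pics/side3.png',280,180,110,100,7,'pics/c3.png')
plan([.518,-.2333,.025],67.5)"
```

```text
t 3.7333 p [ 0.5178 -0.2332  0.0257] phi 67.56674897339529 q [-28.   19.   86.1   0.   74.9 -95.5] w 0.03191984931386355
F [-2.2552  1.0792  6.3749] M [ 0.3251  0.308  -0.0073]
units [ 0.0187 -0.0055 -0.0005] [0.0111 0.0003 0.0141]
```

View pics/c3.png

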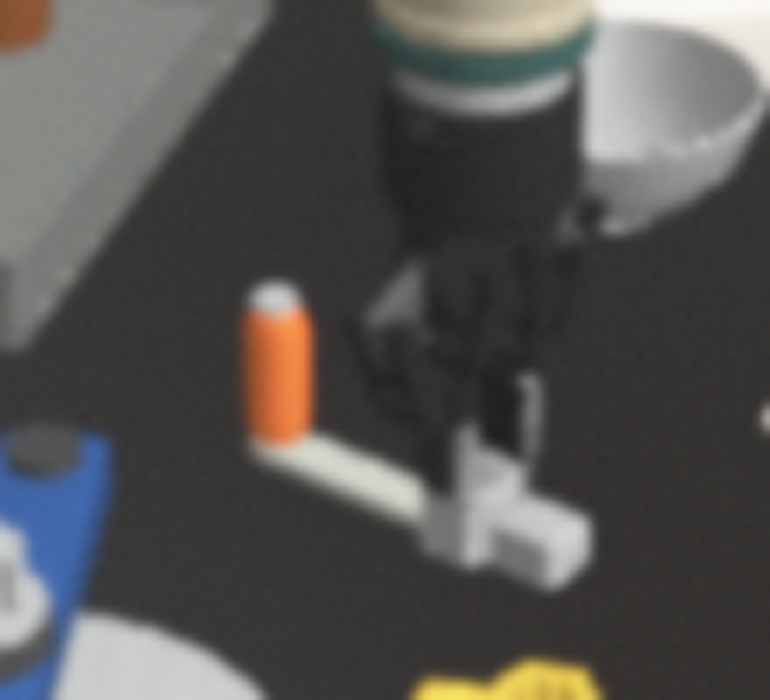

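Emit:
apply_moves(
  increments="-0.2 0 0 0 0 0; -0.4 0 0 0 0 0; -0.6 0 0 0 0 0; -0.8 0 0 0 0 0; -1 0 0 0 0 0; -1 0 0 0 0 0; -1 0 0 0 0 0; -1 0 0 0 0 0",
)

```text
time_s: 4.4
ee_pos: [0.5171, -0.233, 0.0641]
tcp_rot: [1.614, 1.57, 2.793]
ft_force: [-0.4, -0.4, 0.1]
grip_width: -0.0001
```

```bash
python3 -c "
from h import *
for n in ('side','top'): cv2.imwrite(f'pics/{n}4.png',bot.capture(n)[:,:,::-1])
crop('pics/side4.png',280,160,110,100,7,'pics/c4.png')
plan([.518,-.2333,.025],67.5)"
```

```text
t 4.5 p [ 0.517  -0.2329  0.0638] phi 67.56264221892421 q [-28.   16.3  84.6  -0.   79.2 -95.5] w -0.00033328006301659935
F [-0.4376  0.7803 -0.2464] M [-0.0539 -0.0368 -0.0255]
units [ 0.9688 -0.0291  0.0007] [ 0.0104  0.0003 -0.0108]
```

View pics/c4.png

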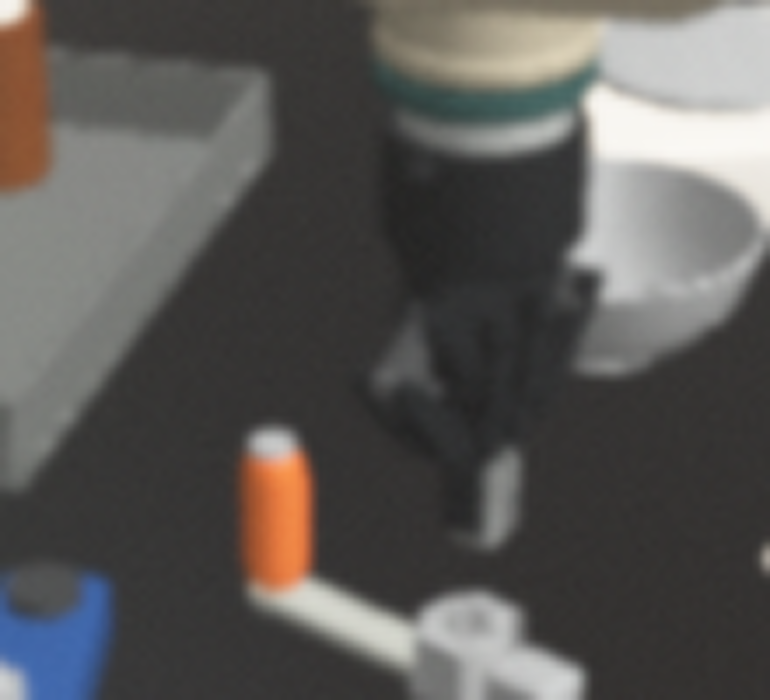

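The hub slipped out of the grasp and the jaws are shut and empty. I'll project the expected finger positions into the picture to see why.

```bash
python3 - <<'E'
from h import *
Rm=tr();p=bot.state()['ee_pos']
im=cv2.imread('pics/side4.png'); 
def draw(im,n,P,c):
    q=proj(n,P); cv2.circle(im,tuple(int(round((v+.5)*8-.5)) for v in q),4,c,-1); return q
big=cv2.resize(im,None,fx=8,fy=8,interpolation=cv2.INTER_CUBIC)
for a,c in((0,(0,0,255)),(.022,(0,255,0))):
    for s in(-.011,0,.011): draw(big,'side',p+Rm[:,0]*a+Rm[:,1]*s,c)
hub=np.array([.518,-.2333,0.03]);ax=np.array([np.cos(np.radians(-22.5)),np.sin(np.radians(-22.5)),0]);ay=np.array([-ax[1],ax[0],0])
for s in(-.019,.019):
    for l in (-.012,.012):
        for z in (0.03,0.): draw(big,'side',hub+ay*s+ax*l+[0,0,z-.03],(255,0,255))
draw(big,'side',hub,(255,255,0));draw(big,'side',hub+ax*.1+[0,0,.04],(255,255,0))
cv2.imwrite('pics/d4.png',big[8*205:8*275,8*300:8*375])
im=cv2.imread('pics/top4.png');big=cv2.resize(im,None,fx=8,fy=8,interpolation=cv2.INTER_CUBIC)
cv2.imwrite('pics/d4t.png',big[8*200:8*275,8*330:8*400])
E
```

```text
(no output)
```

View pics/d4.png

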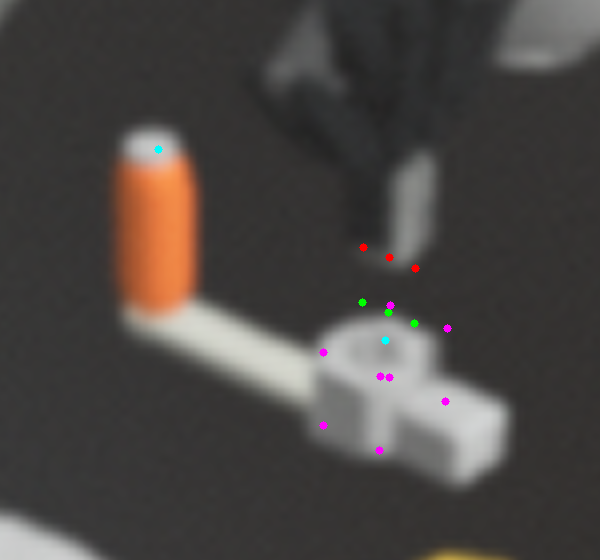

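View pics/d4t.png

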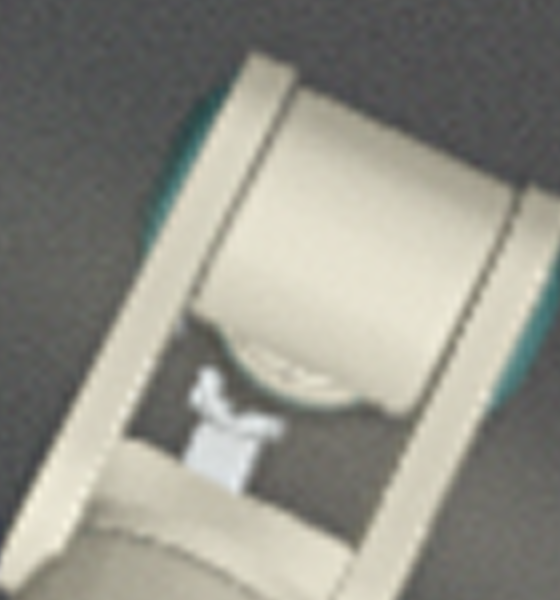

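```bash
python3 - <<'E'
from h import *
o,d=ray('side',(350.1,237.2)); p=bot.state()['ee_pos']
t=(p[1]-o[1])/d[1]; print(o+t*d, p)
for z in (.042,.05,.06): print(z,o+d*(z-o[2])/d[2])
E
python3 - <<'E'
import cv2
im=cv2.imread('pics/side0.png')[60:180,440:540]
cv2.imwrite('pics/g0.png',cv2.resize(im,None,fx=6,fy=6,interpolation=cv2.INTER_CUBIC)[:600,:600])
E
```

```text
[ 0.5117 -0.2329  0.063 ] [ 0.517  -0.2329  0.0638]
0.042 [ 0.5197 -0.2659  0.042 ]
0.05 [ 0.5166 -0.2533  0.05  ]
0.06 [ 0.5128 -0.2376  0.06  ]
```

View pics/g0.png

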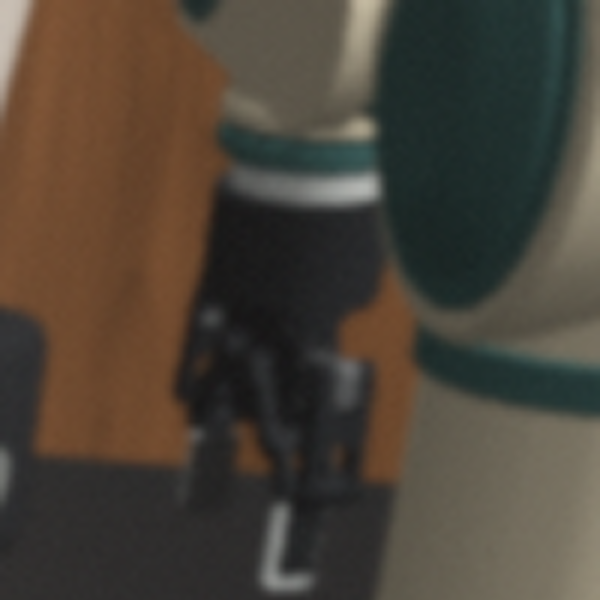

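The side ray puts the shut fingertips at about TCP height, not 22 mm below it. That means I only held the top 4 mm or so of the hub. I'll reopen, go back to the old height, then lower gently while watching the force.

Emit:
apply_moves(
  increments="0 0 0 0 0 0; 0 0 0 0 0 0; 0 0.01 0 0 0 0; 0.2 0.01 0 0 0 0; 0.4 0.01 0 0 0 0; 0.6 0.01 0 0 0 0; 0.8 0.01 0 0 0 0; 0.95 0.01 0 0 0 0",
  gripper=0.5,
)

```text
time_s: 5.17
ee_pos: [0.5163, -0.2326, 0.0247]
tcp_rot: [1.511, 1.569, 2.69]
ft_force: [-0.7, 0.1, -0.1]
grip_width: 0.064
```

Emit:
apply_moves(
  increments="0.05 0 0 0 0 0; 0.1 0 0 0 0 0; 0.13 0 0 0 0 0; 0.16 0 0 0 0 0; 0.19 0 0 0 0 0; 0.2 0 0 0 0 0; 0.2 0 0 0 0 0; 0.2 0 0 0 0 0",
)

```text
time_s: 5.83
ee_pos: [0.517, -0.233, 0.0186]
tcp_rot: [-1.784, 1.57, -0.605]
ft_force: [0.6, 0.4, -0.1]
grip_width: 0.0639
```

```bash
python3 -c "
from h import *
for n in ('side','top'): cv2.imwrite(f'pics/{n}5.png',bot.capture(n)[:,:,::-1])
crop('pics/side5.png',310,190,80,80,8,'pics/c5.png')
plan([.518,-.2333,.01],67.5)"
```

```text
t 5.9333 p [ 0.517  -0.233   0.0186] phi 67.56330832754803 q [-28.   19.4  86.4  -0.   74.2 -95.5] w 0.06417756782162223
F [-0.5262 -0.4952  0.7639] M [ 0.0131  0.0204 -0.0044]
units [ 0.2141 -0.026   0.002 ] [ 0.0106 -0.0007  0.003 ]
```

View pics/c5.png

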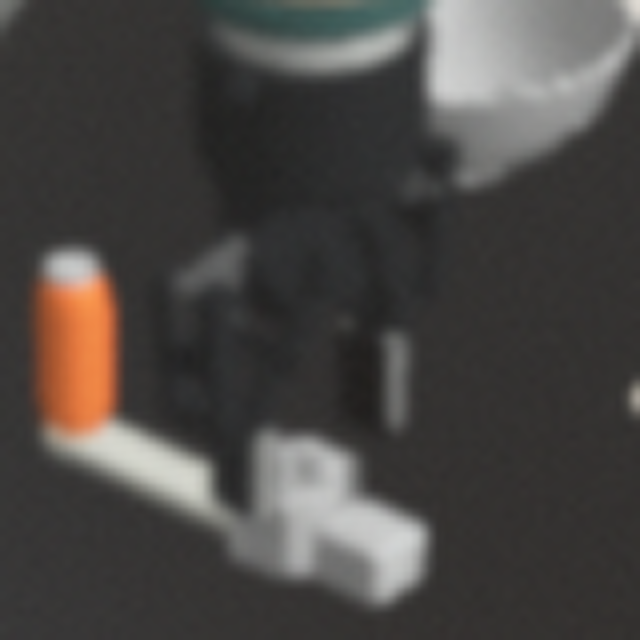

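```bash
python3 - <<'E'
from h import *
Rm=tr();p=bot.state()['ee_pos']
big=cv2.resize(cv2.imread('pics/side5.png'),None,fx=8,fy=8,interpolation=cv2.INTER_CUBIC)
cols=[(0,0,255),(0,255,0),(255,255,0)]
for a,c in zip((0,.01,.022),cols):
  for zz in(-.032,.032):
    for s in(-.011,.011):
        q=proj('side',p+Rm[:,0]*a+Rm[:,1]*s+Rm[:,2]*zz); cv2.circle(big,tuple(int(round((v+.5)*8-.5)) for v in q),4,c,-1)
cv2.imwrite('pics/d5.png',big[8*205:8*275,8*300:8*375])
E
```

```text
(no output)
```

View pics/d5.png

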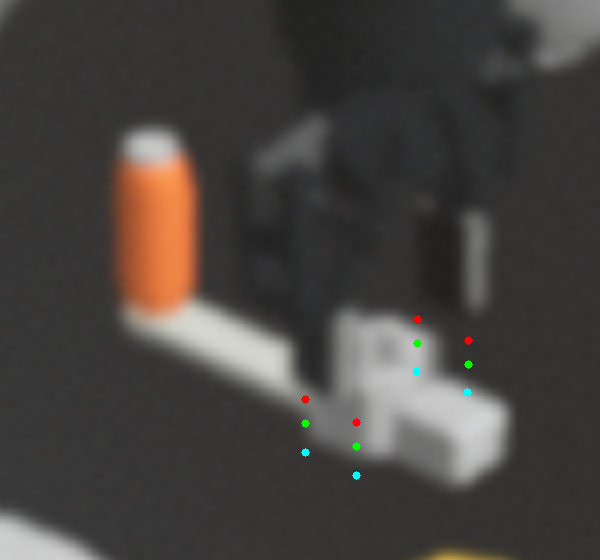

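The fingertips really end about 5-10 mm behind the TCP at this opening. The far tip is at crop (470,310), above all the projected marks. I'll keep lowering in small steps and check force.

Emit:
apply_moves(
  increments="0.04 -0.01 0 0 0 0; 0.08 -0.02 0 0 0 0; 0.12 -0.03 0 0 0 0; 0.16 -0.03 0 0 0 0; 0.2 -0.03 0 0 0 0; 0.2 -0.03 0 0 0 0; 0.2 -0.03 0 0 0 0; 0.2 -0.03 0 0 0 0",
)

```text
time_s: 6.6
ee_pos: [0.5181, -0.2334, 0.0105]
tcp_rot: [-2.136, 1.571, -0.956]
ft_force: [-0.2, -0.1, -0.1]
grip_width: 0.0644
```

Emit:
apply_moves(
  increments="0.03 0 0 0 0 0; 0.06 0 0 0 0 0; 0.09 0 0 0 0 0; 0.12 0 0 0 0 0; 0.15 0 0 0 0 0; 0.15 0 0 0 0 0; 0.15 0 0 0 0 0; 0.15 0 0 0 0 0",
)

```text
time_s: 7.27
ee_pos: [0.5181, -0.2334, 0.0044]
tcp_rot: [-2.204, 1.571, -1.025]
ft_force: [0.3, 0.8, 0.3]
grip_width: 0.0642
```

```bash
python3 -c "
from h import *
for n in ('side',): cv2.imwrite(f'pics/{n}6.png',bot.capture(n)[:,:,::-1])
crop('pics/side6.png',310,190,80,80,8,'pics/c6.png')
plan([.518,-.2333,.00],67.5)"
```

```text
t 7.3167 p [ 0.5181 -0.2334  0.0045] phi 67.56142425249686 q [-28.   20.7  86.6  -0.   72.7 -95.5] w 0.06431042930437247
F [-0.6027  0.5424  0.1315] M [ 0.0185 -0.0088  0.0385]
units [0.1124 0.0034 0.0019] [ 0.0102 -0.0006  0.002 ]
```

View pics/c6.png

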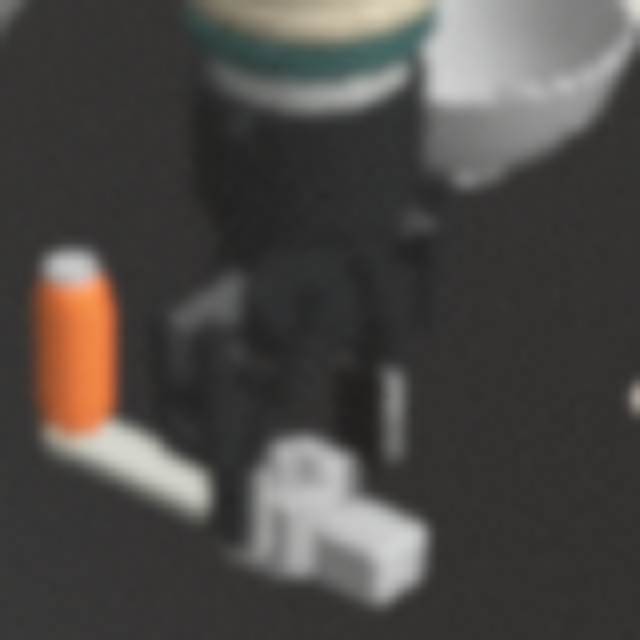

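Emit:
apply_moves(
  increments="0 0 0 0 0 0; 0 0 0 0 0 0; 0 0 0 0 0 0; 0 0 0 0 0 0; 0 0 0 0 0 0; 0 0 0 0 0 0; 0 0 0 0 0 0; 0 0 0 0 0 0",
  gripper=-1,
  grip_force=80,
)

```text
time_s: 7.98
ee_pos: [0.5186, -0.2335, 0.0052]
tcp_rot: [-1.501, 1.569, -0.322]
ft_force: [0.7, 2.6, 5.4]
grip_width: 0.0365
```

```bash
python3 -c "
from h import *
for n in ('side',): cv2.imwrite(f'pics/{n}7.png',bot.capture(n)[:,:,::-1])
crop('pics/side7.png',310,190,80,80,8,'pics/c7.png')
plan([.518,-.2333,.00],67.5)"
```

```text
t 8.0333 p [ 0.5186 -0.2335  0.0052] phi 67.56851360963734 q [-28.   20.7  86.5   0.   72.7 -95.5] w 0.03650057815099509
F [0.2024 1.1497 5.1398] M [0.413  0.0521 0.0673]
units [ 0.1289  0.0144 -0.0017] [0.0114 0.0012 0.0128]
```

View pics/c7.png

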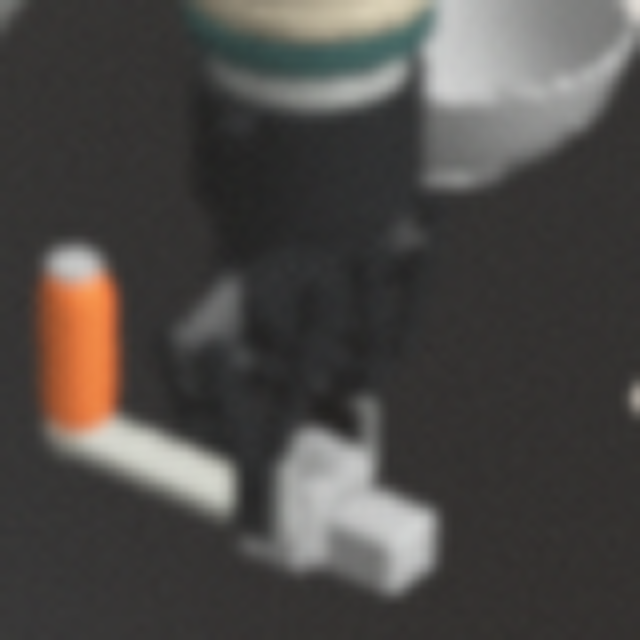

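The width is 36.5 mm, close to the 38 mm flats, and the pads cover the hub side at crop (260-290,460-540). Lifting.

Emit:
apply_moves(
  increments="-0.1 0 0 0 0 0; -0.3 0 0 0 0 0; -0.6 0 0 0 0 0; -0.9 0 0 0 0 0; -1.2 0 0 0 0 0; -1.5 0 0 0 0 0; -1.5 0 0 0 0 0; -1.5 0 0 0 0 0",
  grip_force=100,
)

```text
time_s: 8.7
ee_pos: [0.5186, -0.2337, 0.0657]
tcp_rot: [-1.704, 1.568, -0.525]
ft_force: [0.3, -0.1, -3.8]
grip_width: 0.0362
```

```bash
python3 -c "
from h import *
for n in ('side',): cv2.imwrite(f'pics/{n}8.png',bot.capture(n)[:,:,::-1])
crop('pics/side8.png',290,140,100,100,8,'pics/c8.png')
plan([.5748,.1055,.24],102)"
```

```text
t 8.75 p [ 0.518  -0.2334  0.0645] phi 67.56118643601084 q [-28.   16.4  84.4  -0.   79.2 -95.5] w 0.03617263258215051
F [-0.0892  1.0836 -2.9025] M [ 0.0256 -0.01   -0.0099]
units [-4.3888  1.9203  8.3724] [-5.7398 -0.0026  0.0028]
```

View pics/c8.png

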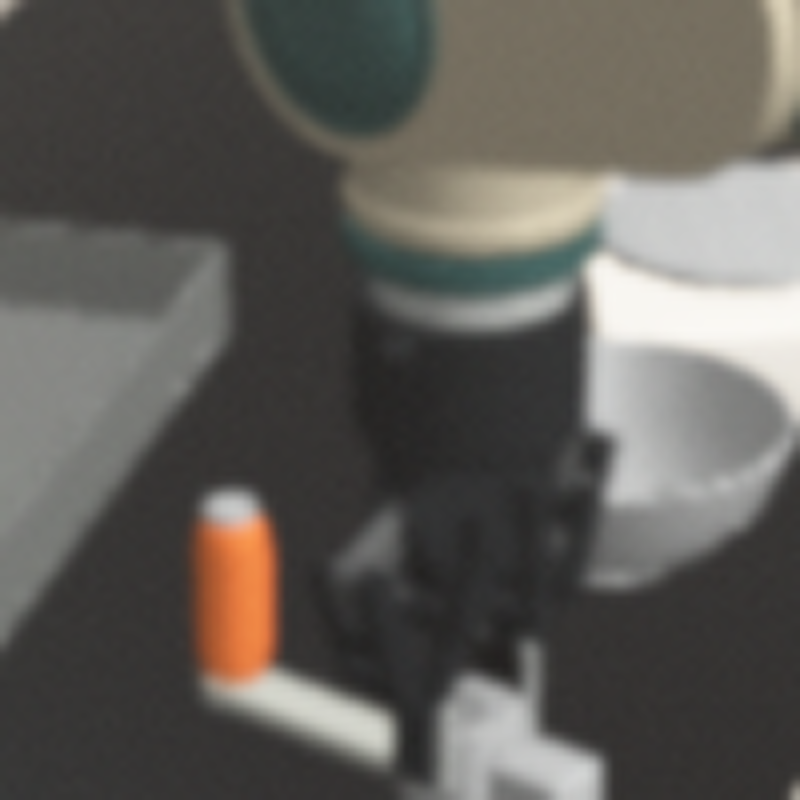

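Emit:
apply_moves(
  increments="-0.5 0.05 0.2 -0.3 0 0; -1.1 0.15 0.5 -0.7 0 0; -1.7 0.25 0.9 -1.1 0 0; -2.3 0.4 1.4 -1.6 0 0; -2.9 0.5 2 -2 0 0; -3.5 0.6 2.6 -2.4 0 0; -4.0 0.75 3.2 -2.8 0 0; -4.4 0.9 3.9 -3.1 0 0",
)

```text
time_s: 9.42
ee_pos: [0.5443, -0.0747, 0.2414]
tcp_rot: [-2.536, 1.57, -1.031]
ft_force: [0.9, 0.5, -3.9]
grip_width: 0.0362
```

```bash
python3 -c "
from h import *
plan([.5748,.1055,.24],102)"
```

```text
t 9.4167 p [ 0.5443 -0.0747  0.2414] phi 86.23638462113269 q [-11.7   6.8  74.8  -0.   98.4 -97.9] w 0.03618298584397512
F [ 0.9435  0.5269 -3.8522] M [-0.0355  0.0027 -0.05  ]
units [ 0.0342 -0.466   4.5463] [-2.6273 -0.004   0.002 ]
```

Emit:
apply_moves(
  increments="0 -0.05 0.6 -0.4 0 0; 0 -0.15 1.3 -0.8 0 0; 0 -0.2 2 -1.2 0 0; 0 -0.3 2.7 -1.6 0 0; 0 -0.37 3.4 -2 0 0; 0 -0.43 4 -2.4 0 0; 0 -0.47 4.4 -2.63 0 0; 0 -0.47 4.55 -2.63 0 0",
)

```text
time_s: 10.08
ee_pos: [0.5749, 0.1072, 0.2388]
tcp_rot: [1.276, 1.568, 3.059]
ft_force: [-0.0, -0.3, -3.4]
grip_width: 0.0361
```

```bash
python3 - <<'E'
from h import *
for n in ('side','top'): cv2.imwrite(f'pics/{n}9.png',bot.capture(n)[:,:,::-1])
plan([.5748,.1055,.24],102)
Rm=tr();p=bot.state()['ee_pos']
crop('pics/top9.png',215,180,90,80,8,'pics/c9t.png')
crop('pics/side9.png',225,190,110,100,7,'pics/c9.png')
E
```

```text
t 10.1833 p [0.5749 0.1055 0.2393] phi 101.98054147863674 q [  6.8  12.6  68.5  -0.   99.  -95.2] w 0.03623040405578355
F [-0.3617 -0.8628 -2.65  ] M [-0.0274 -0.0026 -0.0028]
units [-0.0177  0.003   0.0003] [-0.0032 -0.0007 -0.0184]
```

View pics/c9.png

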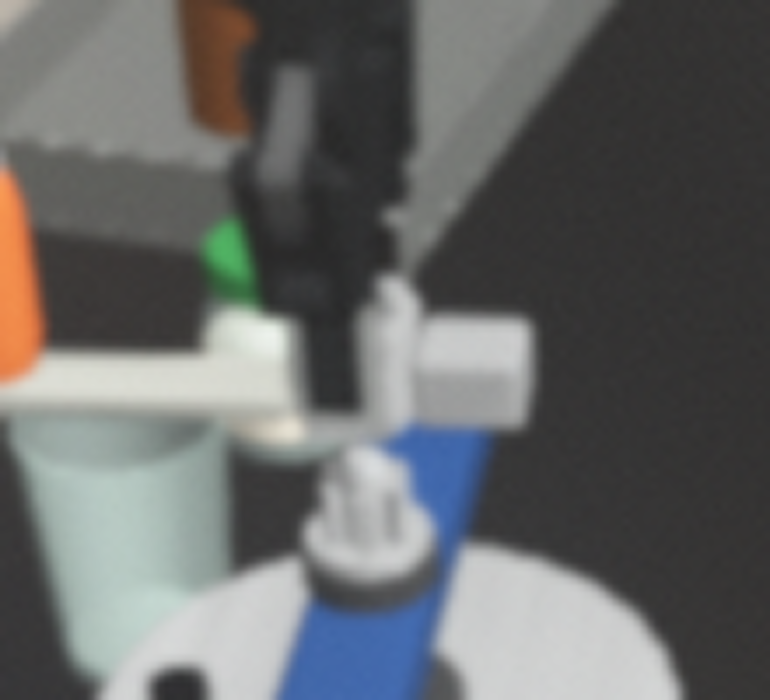

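View pics/c9t.png

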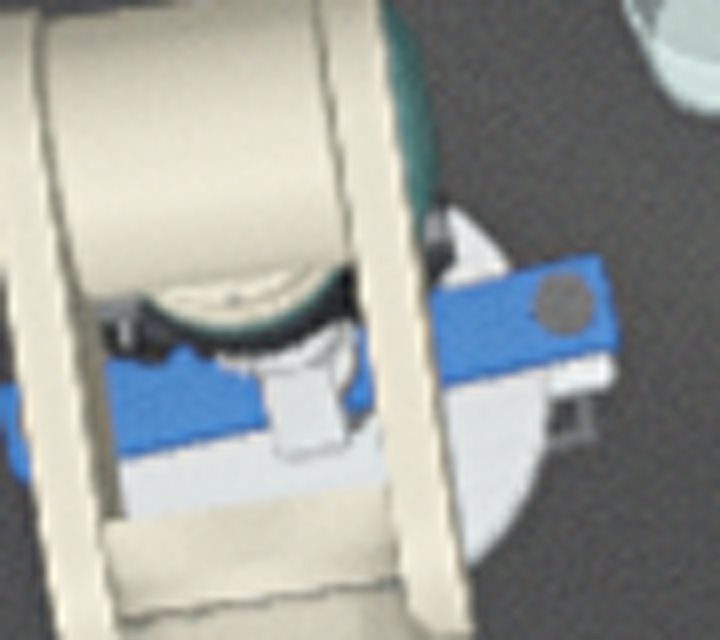

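```bash
python3 - <<'E'
from h import *
Rm=tr();p=bot.state()['ee_pos']
X0,Y0,S=225,190,7
big=cv2.resize(cv2.imread('pics/side9.png'),None,fx=S,fy=S,interpolation=cv2.INTER_CUBIC)
def D(P,c):
    q=proj('side',P);cv2.circle(big,tuple(int(round((v+.5)*S-.5)) for v in q),3,c,-1)
ay=Rm[:,2];ax=-np.cross(ay,[0,0,1])*-1
ax=np.array([ay[1],-ay[0],0])
foot=np.array([p[0],p[1],p[2]-.005])
for z in (0,.03):
  for s in(-.019,.019):
    for l in(-.012,.012): D(foot+[0,0,z]+ax*l+ay*s,(255,0,255))
for s in(-.011,.011): D(foot+ax*-.047+ay*s,(0,255,255))
D(foot+ax*.1+[0,0,.07],(0,255,0))
for t in np.linspace(0,2*np.pi,24,endpoint=False): D([.5748+.018*np.cos(t),.1055+.018*np.sin(t),.19],(0,0,255)); D([.5748+.005*np.cos(t),.1055+.005*np.sin(t),.216],(0,255,0))
cv2.imwrite('pics/d9.png',big[S*Y0:S*(Y0+100),S*X0:S*(X0+110)])
E
```

```text
(no output)
```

View pics/d9.png

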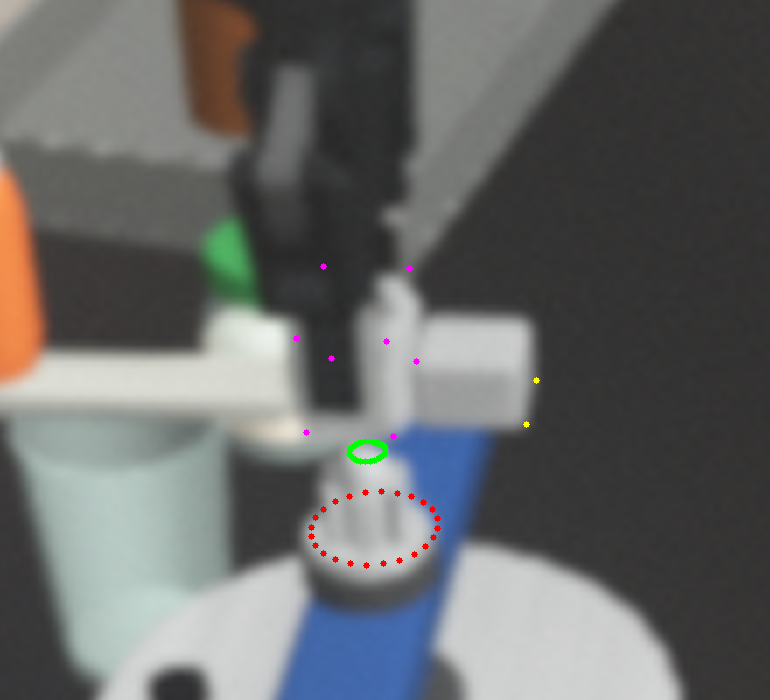

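The projected hub outline matches the picture within a pixel. The screw's shoulder appears about 1 px lower than projected, so its y is about 2 mm greater. Shifting +2 mm in y and starting a gentle descent.

Emit:
apply_moves(
  increments="0.05 0.01 0.05 0 0 0; 0.1 0.01 0.05 0 0 0; 0.2 0.01 0.05 0 0 0; 0.3 0.01 0.05 0 0 0; 0.4 0.01 0.05 0 0 0; 0.5 0.01 0.05 0 0 0; 0.5 0.01 0.05 0 0 0; 0.5 0.01 0.05 0 0 0",
)

```text
time_s: 10.85
ee_pos: [0.5743, 0.1066, 0.22]
tcp_rot: [1.658, 1.57, -2.846]
ft_force: [0.2, 0.1, -2.1]
grip_width: 0.0361
```

```bash
python3 -c "
from h import *
plan([.5748,.1075,.213],102)"
```

```text
t 10.85 p [0.5743 0.1066 0.22  ] phi 101.93356450023678 q [  6.9  12.7  70.5  -0.   96.8 -95. ] w 0.03609320752515239
F [ 0.215   0.0535 -2.1046] M [ 0.0169  0.0807 -0.0188]
units [ 0.175  -0.0171  0.0182] [-0.0111 -0.0006 -0.0066]
```

Emit:
apply_moves(
  increments="0.02 0 0 0 0 0; 0.04 0 0 0 0 0; 0.06 0 0 0 0 0; 0.08 0 0 0 0 0; 0.1 0 0 0 0 0; 0.1 0 0 0 0 0; 0.1 0 0 0 0 0; 0.1 0 0 0 0 0",
)

```text
time_s: 11.52
ee_pos: [0.5745, 0.1068, 0.2165]
tcp_rot: [-1.862, 1.57, -0.083]
ft_force: [0.6, -0.2, -2.4]
grip_width: 0.0359
```

```bash
python3 -c "
from h import *
plan([.5748,.1075,.213],102)"
```

```text
t 11.5167 p [0.5745 0.1068 0.2165] phi 101.94159978643587 q [  6.9  12.8  70.9  -0.   96.3 -95. ] w 0.03586868563206984
F [ 0.6479 -0.165  -2.4356] M [ 0.0018 -0.0755  0.0189]
units [ 0.088  -0.0102  0.0165] [-0.0097 -0.0012  0.004 ]
```

Free so far (Fz is only the lever's weight). Continuing in 2 mm steps.

Emit:
apply_moves(
  increments="0.01 0 0 0 0 0; 0.02 0 0 0 0 0; 0.03 0 0 0 0 0; 0.04 0 0 0 0 0; 0.05 0 0 0 0 0; 0.05 0 0 0 0 0; 0.05 0 0 0 0 0; 0.05 0 0 0 0 0",
)

```text
time_s: 12.18
ee_pos: [0.5747, 0.1066, 0.2146]
tcp_rot: [-2.098, 1.57, -0.319]
ft_force: [4.5, -1.3, -1.9]
grip_width: 0.0357
```

```bash
python3 -c "
from h import *
plan([.5748,.1075,.213],102)"
```

```text
t 12.1833 p [0.5747 0.1066 0.2146] phi 101.93141165299126 q [  6.9  12.8  71.   -0.   96.1 -95. ] w 0.035658885429656784
F [ 4.5377 -1.334  -1.8688] M [-0.241  -0.7091 -0.0038]
units [ 0.0388 -0.0068  0.0216] [-0.0114 -0.0045  0.0078]
```

Fx is +4.5 N, so the nose is pushing the hub towards +x. Shifting 1.2 mm that way.

Emit:
apply_moves(
  increments="0 0.01 0 0 0 0; 0 0.02 -0.01 0 0 0; 0 0.03 -0.015 0 0 0; 0 0.03 -0.015 0 0 0; 0 0.03 -0.015 0 0 0; 0 0.03 -0.015 0 0 0; 0 0.03 -0.015 0 0 0; 0 0.03 -0.015 0 0 0",
)

```text
time_s: 12.85
ee_pos: [0.5743, 0.1064, 0.2146]
tcp_rot: [-1.459, 1.568, 0.321]
ft_force: [8.0, 0.7, -1.4]
grip_width: 0.0363
```

```bash
python3 -c "
from h import *
plan([.5748,.1075,.213],102)"
```

```text
t 12.85 p [0.5743 0.1064 0.2146] phi 101.96299619753997 q [  6.9  12.7  71.2   0.   95.9 -95.1] w 0.0362905287569562
F [ 7.9548  0.7496 -1.4403] M [ 0.0939 -1.4657  0.0468]
units [ 0.0409 -0.019   0.0243] [-0.0062  0.0032  0.0286]
```

Tool y points to -x here, so that shift went the wrong way. Correcting with -y.

Emit:
apply_moves(
  increments="0 -0.01 0 0 0 0; 0 -0.02 0 0 0 0; 0 -0.03 0.01 0 0 0; 0 -0.04 0.01 0 0 0; 0 -0.05 0.01 0 0 0; 0 -0.06 0.01 0 0 0; 0 -0.06 0.01 0 0 0; 0 -0.06 0.01 0 0 0",
)

```text
time_s: 13.52
ee_pos: [0.5753, 0.1067, 0.214]
tcp_rot: [1.622, 1.569, -2.882]
ft_force: [0.1, -2.1, -2.4]
grip_width: 0.0355
```

```bash
python3 -c "
from h import *
plan([.5748,.1075,.213],102)"
```

```text
t 13.5167 p [0.5753 0.1067 0.214 ] phi 101.93888721535072 q [  6.9  13.   70.9  -0.   96.2 -95. ] w 0.035507973729608164
F [ 0.0931 -2.131  -2.4111] M [-0.3534 -0.0639 -0.038 ]
units [0.0243 0.0082 0.022 ] [-0.0102 -0.0007 -0.013 ]
```

Emit:
apply_moves(
  increments="0.01 -0.005 -0.01 0 0 0; 0.02 -0.005 -0.015 0 0 0; 0.03 -0.005 -0.015 0 0 0; 0.04 -0.005 -0.015 0 0 0; 0.04 -0.005 -0.015 0 0 0; 0.04 -0.005 -0.015 0 0 0; 0.04 -0.005 -0.015 0 0 0; 0.04 -0.005 -0.015 0 0 0",
)

```text
time_s: 14.18
ee_pos: [0.5759, 0.1065, 0.2132]
tcp_rot: [-0.671, 1.571, 1.109]
ft_force: [-3.3, 0.9, 2.6]
grip_width: 0.0361
```

```bash
python3 -c "
from h import *
plan([.5748,.1075,.213],102)"
```

```text
t 14.1833 p [0.5759 0.1065 0.2132] phi 101.95705017863355 q [  6.9  13.1  70.9   0.   96.  -95.1] w 0.03607218095059949
F [-3.26    0.9321  2.6319] M [ 0.0951  0.6811 -0.0745]
units [0.0042 0.0204 0.0306] [-0.0072  0.0021  0.0016]
```

Contact on the spline ends: a push of about 5 N at TCP z 0.2132, which matches the expected 208 mm. Now easing the side force and turning clockwise under this light push.

Emit:
apply_moves(
  increments="0 0.012 0 0.2 0 0; 0 0.012 0 0.4 0 0; 0 0.012 0 0.6 0 0; 0 0.012 0 0.8 0 0; 0 0.012 0 1.0 0 0; 0 0.012 0 1.2 0 0; 0 0.012 0 1.4 0 0; 0 0.012 0 1.4 0 0",
)

```text
time_s: 14.85
ee_pos: [0.5757, 0.1061, 0.2131]
tcp_rot: [-1.731, 1.57, -0.1]
ft_force: [2.3, 1.0, 3.7]
grip_width: 0.0366
```

```bash
python3 -c "
from h import *
plan([.5755,.1065,.213],92)"
```

```text
t 14.85 p [0.5757 0.1061 0.2131] phi 93.44485851771626 q [  6.8  13.   71.   -0.   95.9 -86.6] w 0.0366077949430463
F [2.3147 1.0052 3.7339] M [ 0.0624 -0.27    0.0596]
units [0.0014 0.0049 0.0091] [ 0.2408 -0.0012  0.0081]
```

Emit:
apply_moves(
  increments="0 -0.005 0 0.2 0 0; 0 -0.005 0 0.4 0 0; 0 -0.005 0 0.6 0 0; 0 -0.005 0 0.8 0 0; 0 -0.005 0 1.0 0 0; 0 -0.005 0 1.2 0 0; 0 -0.005 0 1.4 0 0; 0 -0.005 0 1.4 0 0",
)

```text
time_s: 15.52
ee_pos: [0.5757, 0.1063, 0.2128]
tcp_rot: [-0.128, 1.571, 1.357]
ft_force: [1.3, 2.1, 4.8]
grip_width: 0.0362
```

```bash
python3 -c "
from h import *
plan([.5755,.1065,.213],92)"
```

```text
t 15.5167 p [0.5757 0.1063 0.2128] phi 85.05601561179279 q [  6.8  13.   71.    0.   96.  -78.2] w 0.03616283315600869
F [1.255  2.1298 4.8375] M [ 0.1734 -0.1656  0.0587]
units [-0.0061  0.0051  0.0042] [-1.1573  0.0005  0.0001]
```

Emit:
apply_moves(
  increments="0 0 0.005 0.2 0 0; 0 0 0.005 0.4 0 0; 0 0 0.005 0.6 0 0; 0 0 0.005 0.8 0 0; 0 0 0.005 1.0 0 0; 0 0 0.005 1.2 0 0; 0 0 0.005 1.4 0 0; 0 0 0.005 1.4 0 0",
)

```text
time_s: 16.18
ee_pos: [0.5754, 0.1061, 0.2117]
tcp_rot: [2.199, 1.569, -2.747]
ft_force: [1.7, -1.9, -4.1]
grip_width: 0.0359
```

```bash
python3 -c "
from h import *
plan([.5755,.1065,.213],92)"
```

```text
t 16.1833 p [0.5754 0.1061 0.2117] phi 76.62934923933496 q [  6.8  13.1  71.   -0.   96.  -69.8] w 0.03588102535099077
F [ 1.7233 -1.8515 -4.0806] M [-0.1876 -0.2888  0.0153]
units [-0.0314  0.0005  0.0114] [-2.5618 -0.0088 -0.0163]
```

It dropped: Fz went from +4.8 to -4.1 N (hanging) and z fell 1.1 mm. Stopping the turn and lowering gently.

Emit:
apply_moves(
  increments="0.01 0 0 0 0 0; 0.02 0 0 0 0 0; 0.03 0 0 0 0 0; 0.04 0 0 0 0 0; 0.05 0 0 0 0 0; 0.06 0 0 0 0 0; 0.06 0 0 0 0 0; 0.06 0 0 0 0 0",
)

```text
time_s: 16.85
ee_pos: [0.5758, 0.1063, 0.2105]
tcp_rot: [-1.894, 1.57, -0.554]
ft_force: [2.6, -1.7, -2.2]
grip_width: 0.0363
```

```bash
python3 -c "
from h import *
plan([.5755,.1065,.195],76.6)"
```

```text
t 16.85 p [0.5758 0.1063 0.2105] phi 76.74057130291567 q [  6.9  13.1  71.2  -0.   95.7 -69.9] w 0.03629098562821862
F [ 2.5564 -1.677  -2.16  ] M [-0.3359 -0.1553 -0.0317]
units [0.3873 0.0075 0.0028] [ 0.0234 -0.001   0.0031]
```

Emit:
apply_moves(
  increments="0.02 -0.007 0 0 0 0; 0.04 -0.007 -0.005 0 0 0; 0.06 -0.007 -0.005 0 0 0; 0.08 -0.007 -0.005 0 0 0; 0.1 -0.007 -0.005 0 0 0; 0.12 -0.007 -0.005 0 0 0; 0.12 -0.007 -0.005 0 0 0; 0.12 -0.007 -0.005 0 0 0",
)

```text
time_s: 17.52
ee_pos: [0.5759, 0.1061, 0.2054]
tcp_rot: [2.144, 1.571, -2.799]
ft_force: [2.4, -0.7, -2.6]
grip_width: 0.036
```

```bash
python3 -c "
from h import *
plan([.5755,.1065,.195],76.6)"
```

```text
t 17.5167 p [0.5759 0.1061 0.2054] phi 76.74448351780035 q [  6.8  13.2  71.6  -0.   95.2 -69.9] w 0.03603999946171132
F [ 2.3543 -0.7198 -2.6208] M [-0.2407 -0.1562 -0.0002]
units [0.2593 0.0118 0.0067] [ 0.0241 -0.0013 -0.0019]
```

Sliding freely. On to about z 0.197, just short of home at about 0.195.

Emit:
apply_moves(
  increments="0.03 0 0 0 0 0; 0.06 0 0 0 0 0; 0.09 0 0 0 0 0; 0.12 0 0 0 0 0; 0.15 0 0 0 0 0; 0.18 0 0 0 0 0; 0.2 0 0 0 0 0; 0.2 0 0 0 0 0",
)

```text
time_s: 18.18
ee_pos: [0.5759, 0.1061, 0.1973]
tcp_rot: [2.668, 1.571, -2.276]
ft_force: [0.9, -1.8, -1.8]
grip_width: 0.0363
```

```bash
python3 -c "
from h import *
plan([.5755,.1065,.195],76.6)"
```

```text
t 18.1833 p [0.5759 0.1061 0.1973] phi 76.74082109471871 q [  6.8  13.4  72.3  -0.   94.3 -69.9] w 0.03632471499524712
F [ 0.9123 -1.8294 -1.7934] M [-0.3262 -0.2117 -0.0194]
units [0.0579 0.0127 0.0077] [ 0.0235 -0.0019 -0.001 ]
```

Emit:
apply_moves(
  increments="0.01 0 0 0 0 0; 0.02 0 0 0 0 0; 0.03 0 0 0 0 0; 0.04 0 0 0 0 0; 0.05 0 0 0 0 0; 0.06 0 0 0 0 0; 0.06 0 0 0 0 0; 0.06 0 0 0 0 0",
)

```text
time_s: 18.85
ee_pos: [0.576, 0.1061, 0.1953]
tcp_rot: [-1.897, 1.571, -0.558]
ft_force: [1.0, -2.5, -2.2]
grip_width: 0.0364
```

```bash
python3 -c "
from h import *
plan([.5755,.1065,.195],76.6)"
```

```text
t 18.85 p [0.576  0.1061 0.1953] phi 76.74256851152896 q [  6.8  13.4  72.5  -0.   94.  -69.9] w 0.03639995828368385
F [ 0.9883 -2.5065 -2.2469] M [-0.4303 -0.0935  0.0349]
units [0.0065 0.0135 0.007 ] [ 0.0238 -0.0005  0.0016]
```

Emit:
apply_moves(
  increments="0.01 0 0 0 0 0; 0.02 0 -0.01 0 0 0; 0.03 0 -0.01 0 0 0; 0.04 0 -0.01 0 0 0; 0.05 0 -0.01 0 0 0; 0.05 0 -0.01 0 0 0; 0.05 0 -0.01 0 0 0; 0.05 0 -0.01 0 0 0",
)

```text
time_s: 19.52
ee_pos: [0.576, 0.1061, 0.1952]
tcp_rot: [-1.046, 1.569, 0.294]
ft_force: [-4.2, -0.6, 9.1]
grip_width: 0.0356
```

```bash
python3 -c "
from h import *
for n in ('side',): cv2.imwrite(f'pics/{n}10.png',bot.capture(n)[:,:,::-1])
crop('pics/side10.png',225,190,110,100,7,'pics/c10.png')
plan([.5755,.1065,.195],76.6)"
```

```text
t 19.5667 p [0.576  0.1061 0.1952] phi 76.7599763076114 q [  6.8  13.4  72.6   0.   93.9 -69.9] w 0.03609494773950204
F [-4.0204 -1.0752  8.4999] M [-0.2173  0.5667 -0.0223]
units [0.0046 0.0153 0.0077] [0.0267 0.0103 0.0184]
```

View pics/c10.png

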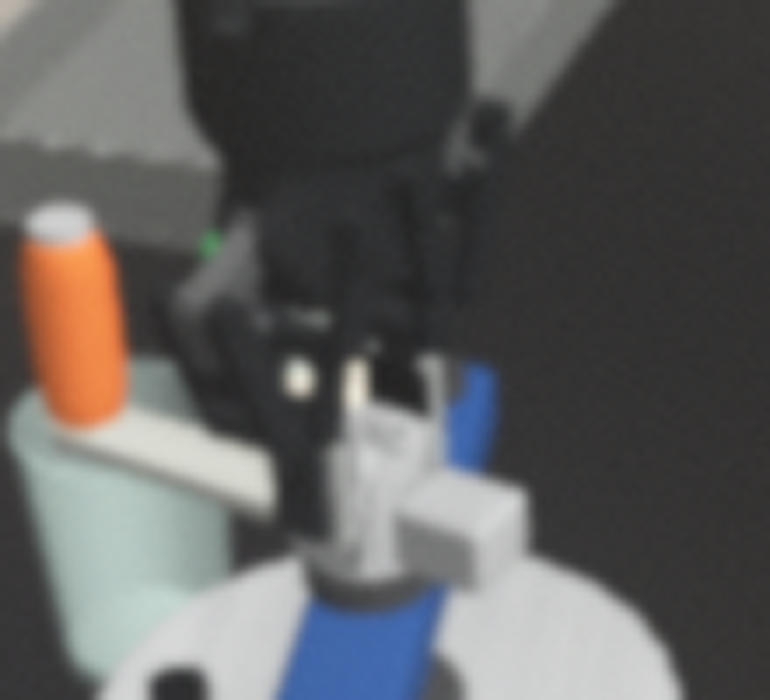

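Fully home: underside at about 190 mm, Fz up to 9 N as the hub rests on the shoulder, and the picture shows the hub sitting on the shoulder at (370,580). Easing the push and starting to wind.

Emit:
apply_moves(
  increments="-0.03 0.01 0 0 0 0; -0.03 0.01 0 0.3 0 0; -0.03 0.01 0 0.7 0 0; -0.03 0.01 0 1.1 0 0; -0.03 0.01 0 1.5 0 0; -0.03 0.01 0 1.9 0 0; -0.03 0.01 0 2.3 0 0; -0.03 0.01 0 2.7 0 0",
)

```text
time_s: 20.23
ee_pos: [0.5761, 0.1055, 0.1952]
tcp_rot: [-1.241, 1.568, -0.186]
ft_force: [1.9, -3.1, 2.7]
grip_width: 0.0362
```

```bash
python3 -c "
from h import *
plan([.576,.1061,.195],76.7)"
```

```text
t 20.2333 p [0.5761 0.1055 0.1952] phi 60.44678540015587 q [  6.8  13.3  72.6  -0.   93.9 -53.7] w 0.03619280790808934
F [ 1.8551 -3.0515  2.7138] M [-0.5178 -0.2957  0.365 ]
units [0.0059 0.0101 0.0102] [-2.7089  0.0047  0.0249]
```

The screw is turning (Mz about 0.37 N m). Continuing.

Emit:
apply_moves(
  increments="0 -0.005 -0.01 0.4 0 0; 0 -0.005 -0.01 0.8 0 0; 0 -0.005 -0.01 1.2 0 0; 0 -0.005 -0.01 1.6 0 0; 0 -0.005 -0.01 2 0 0; 0 -0.005 -0.01 2.4 0 0; 0 -0.005 -0.01 2.8 0 0; 0 -0.005 -0.01 3.2 0 0",
  grip_force=80,
)

```text
time_s: 20.9
ee_pos: [0.5762, 0.1055, 0.1952]
tcp_rot: [-0.645, 1.568, 0.076]
ft_force: [1.9, -2.5, 2.7]
grip_width: 0.036
```

```bash
python3 -c "
from h import *
plan([.576,.1055,.195],41.3)"
```

```text
t 20.9 p [0.5762 0.1055 0.1952] phi 41.271814327996395 q [  6.8  13.3  72.7  -0.   93.8 -34.5] w 0.03603971708810232
F [ 1.8633 -2.4718  2.7041] M [-0.2632 -0.3457  0.4368]
units [ 0.0062  0.0025 -0.0034] [-0.0047  0.0215  0.0162]
```

Emit:
apply_moves(
  increments="0 -0.01 0 0.4 0 0; 0 -0.01 -0.005 0.8 0 0; 0 -0.01 -0.005 1.2 0 0; 0 -0.01 -0.005 1.6 0 0; 0 -0.01 -0.005 2 0 0; 0 -0.01 -0.005 2.4 0 0; 0 -0.01 -0.005 2.8 0 0; 0 -0.01 -0.005 3.2 0 0",
)

```text
time_s: 21.57
ee_pos: [0.5762, 0.1055, 0.1952]
tcp_rot: [-0.071, 1.568, 0.315]
ft_force: [2.5, 0.8, 2.9]
grip_width: 0.0363
```

```bash
python3 -c "
from h import *
plan([.576,.1055,.195],22)"
```

```text
t 21.5667 p [0.5762 0.1055 0.1952] phi 22.094229455626355 q [  6.7  13.3  72.7   0.   93.9 -15.3] w 0.036281451036901335
F [2.5162 0.8315 2.9142] M [-0.0255 -0.2621  0.4151]
units [ 0.0058  0.002  -0.0035] [0.0157 0.0256 0.0018]
```

Emit:
apply_moves(
  increments="0 0 0 0.3 0 0; 0 0 0 0.6 0 0; 0 0 0 0.9 0 0; 0 0 0 1.2 0 0; 0 0 0 1.5 0 0; 0 0 0 1.8 0 0; 0 0 0 2 0 0; 0 0 0 2.2 0 0",
)

```text
time_s: 22.23
ee_pos: [0.5762, 0.1054, 0.1952]
tcp_rot: [0.168, 1.568, 0.324]
ft_force: [3.1, 1.2, 4.3]
grip_width: 0.0364
```

Emit:
apply_moves(
  increments="0 0 0 0.1 0 0; 0 0 0 0.2 0 0; 0 0 0 0.3 0 0; 0 0 0 0.4 0 0; 0 0 0 0.5 0 0; 0 0 0 0.6 0 0; 0 0 0 0.7 0 0; 0 0 0 0.8 0 0",
  grip_force=60,
)

```text
time_s: 22.9
ee_pos: [0.5762, 0.1054, 0.1952]
tcp_rot: [0.277, 1.568, 0.349]
ft_force: [3.2, 1.4, 5.4]
grip_width: 0.0359
```

```bash
python3 -c "
from h import *
plan([.576,.1055,.195],4)"
```

```text
t 22.9 p [0.5762 0.1054 0.1952] phi 4.149382420166634 q [ 6.7 13.3 72.7  0.  93.9  2.6] w 0.035914121510941255
F [3.1638 1.4159 5.4223] M [ 0.3161 -0.6196  0.4291]
units [ 0.0054  0.0015 -0.0037] [ 0.0249  0.0242 -0.0069]
```

Emit:
apply_moves(
  increments="-0.01 0 0.005 0.15 0 0; -0.01 0 0.005 0.3 0 0; -0.01 0 0.005 0.45 0 0; -0.01 0 0.005 0.6 0 0; -0.01 0 0.005 0.75 0 0; -0.01 0 0.005 0.9 0 0; -0.01 0 0.005 0.9 0 0; -0.01 0 0.005 0.9 0 0",
)

```text
time_s: 23.57
ee_pos: [0.5761, 0.1054, 0.1952]
tcp_rot: [0.522, 1.569, 0.5]
ft_force: [4.7, 3.1, 4.7]
grip_width: 0.036
```

```bash
python3 -c "
from h import *
plan([.576,.1055,.195],-1.3)"
```

```text
t 23.5667 p [0.5761 0.1054 0.1952] phi -1.2829055799749978 q [ 6.7 13.4 72.6  0.  93.9  8. ] w 0.03600520550877342
F [4.747  3.135  4.7427] M [ 0.4584 -0.7354  0.2632]
units [ 0.0054  0.0022 -0.0035] [ 0.0029  0.0143 -0.0082]
```

Emit:
apply_moves(
  increments="-0.01 0.008 0.01 0.15 0 0; -0.01 0.008 0.01 0.3 0 0; -0.01 0.008 0.01 0.45 0 0; -0.01 0.008 0.01 0.6 0 0; -0.01 0.008 0.01 0.75 0 0; -0.01 0.008 0.01 0.9 0 0; -0.01 0.008 0.01 1 0 0; -0.01 0.008 0.01 1 0 0",
)

```text
time_s: 24.23
ee_pos: [0.5762, 0.1054, 0.1952]
tcp_rot: [1.252, 1.571, 1.125]
ft_force: [2.6, 4.0, 4.8]
grip_width: 0.036
```

```bash
python3 -c "
from h import *
plan([.576,.1055,.195],-7.3)"
```

```text
t 24.2333 p [0.5762 0.1054 0.1952] phi -7.304406077004294 q [ 6.8 13.4 72.5  0.  94.  14.1] w 0.0360081237921418
F [2.6166 3.9604 4.8289] M [ 0.483  -0.5033  0.2786]
units [ 0.0056  0.002  -0.0041] [-0.0007  0.0005 -0.0014]
```

Emit:
apply_moves(
  increments="0 0.008 0.005 0.2 0 0; 0 0.008 0.005 0.4 0 0; 0 0.008 0.005 0.6 0 0; 0 0.008 0.005 0.8 0 0; 0 0.008 0.005 0.95 0 0; 0 0.008 0.005 1.1 0 0; 0 0.008 0.005 1.2 0 0; 0 0.008 0.005 1.2 0 0",
)

```text
time_s: 24.9
ee_pos: [0.5762, 0.1054, 0.1952]
tcp_rot: [-2.252, 1.57, -2.506]
ft_force: [1.6, 1.9, 5.9]
grip_width: 0.0366
```

```bash
python3 -c "
from h import *
plan([.576,.1055,.195],-14.5)"
```

```text
t 24.9 p [0.5762 0.1054 0.1952] phi -14.541528267861732 q [ 6.8 13.5 72.5 -0.  94.1 21.3] w 0.03656156471242081
F [1.5662 1.9151 5.8644] M [ 0.3269 -0.2447  0.2877]
units [ 0.0057  0.0018 -0.0045] [-0.0069 -0.0049  0.0061]
```

Emit:
apply_moves(
  increments="-0.01 0.005 0 0.2 0 0; -0.01 0.005 0 0.4 0 0; -0.01 0.005 0 0.6 0 0; -0.01 0.005 0 0.8 0 0; -0.01 0.005 0 0.95 0 0; -0.01 0.005 0 1.1 0 0; -0.01 0.005 0 1.2 0 0; -0.01 0.005 0 1.2 0 0",
)

```text
time_s: 25.57
ee_pos: [0.5762, 0.1055, 0.1953]
tcp_rot: [-2.179, 1.57, -2.558]
ft_force: [-1.4, -1.7, 2.2]
grip_width: 0.0359
```

```bash
python3 -c "
from h import *
plan([.576,.1055,.195],-21.7)"
```

```text
t 25.5667 p [0.5762 0.1055 0.1953] phi -21.7248665931999 q [ 6.8 13.5 72.5 -0.  94.1 28.5] w 0.035931579552257106
F [-1.3994 -1.6593  2.2183] M [-0.3172  0.1049  0.2588]
units [ 0.0063 -0.0005 -0.0043] [-0.0041 -0.0069  0.0098]
```

Emit:
apply_moves(
  increments="0 0 0 0.2 0 0; 0 0 0 0.4 0 0; 0 0 0 0.6 0 0; 0 0 0 0.8 0 0; 0 0 0 0.95 0 0; 0 0 0 1.1 0 0; 0 0 0 1.2 0 0; 0 0 0 1.2 0 0",
)

```text
time_s: 26.23
ee_pos: [0.5762, 0.1055, 0.1953]
tcp_rot: [-2.045, 1.57, -2.55]
ft_force: [-2.9, -4.8, 0.7]
grip_width: 0.0359
```

```bash
python3 -c "
from h import *
plan([.576,.1055,.195],-28.9)"
```

```text
t 26.2333 p [0.5762 0.1055 0.1953] phi -28.952876173206242 q [ 6.8 13.5 72.4 -0.  94.1 35.7] w 0.03591724140117184
F [-2.854  -4.8257  0.7341] M [-0.7099  0.4043  0.318 ]
units [ 0.0069 -0.0015 -0.0048] [-0.0088 -0.0053  0.0102]
```

Emit:
apply_moves(
  increments="0 -0.012 0 0.2 0 0; 0 -0.012 0 0.4 0 0; 0 -0.012 0 0.6 0 0; 0 -0.012 0 0.8 0 0; 0 -0.012 0 0.95 0 0; 0 -0.012 0 1.1 0 0; 0 -0.012 0 1.2 0 0; 0 -0.012 0 1.2 0 0",
)

```text
time_s: 26.9
ee_pos: [0.5762, 0.1054, 0.1953]
tcp_rot: [-2.512, 1.57, 3.141]
ft_force: [-0.2, -1.3, -3.0]
grip_width: 0.036
```

```bash
python3 -c "
from h import *
plan([.576,.1055,.195],-36.1)"
```

```text
t 26.9 p [0.5762 0.1054 0.1953] phi -36.10322922661204 q [ 6.8 13.5 72.5  0.  94.1 42.9] w 0.036002326778864745
F [-0.2242 -1.3262 -2.9992] M [-0.291   0.0338  0.3332]
units [ 0.0066 -0.0006 -0.0044] [-0.0005 -0.0029  0.0021]
```

Emit:
apply_moves(
  increments="0.015 0 0 0.2 0 0; 0.015 0 0 0.4 0 0; 0.015 0 0 0.6 0 0; 0.015 0 0 0.8 0 0; 0.015 0 0 0.95 0 0; 0.015 0 0 1.1 0 0; 0.015 0 0 1.2 0 0; 0.015 0 0 1.2 0 0",
)

```text
time_s: 27.57
ee_pos: [0.5762, 0.1055, 0.1953]
tcp_rot: [-0.321, 1.57, -1.074]
ft_force: [-2.9, -5.2, 1.1]
grip_width: 0.0359
```

```bash
python3 -c "
from h import *
plan([.576,.1055,.195],-43.3)"
```

```text
t 27.5667 p [0.5762 0.1055 0.1953] phi -43.147089790450444 q [ 6.8 13.4 72.5 -0.  94.  49.9] w 0.03594311070724669
F [-2.893  -5.2172  1.132 ] M [-0.7961  0.4479  3.8661]
units [ 0.0064 -0.0022 -0.0038] [0.0255 0.0052 0.0017]
```

The stop is reached: Mz rose from 0.33 to 3.9 N m, so I'm easing off at once, back within the spline play.

Emit:
apply_moves(
  increments="0 0 0 -0.15 0 0; 0 0 0 -0.25 0 0; 0 0 0 -0.25 0 0; 0 0 0 -0.25 0 0; 0 0 0 -0.25 0 0; 0 0 0 -0.25 0 0; 0 0 0 -0.25 0 0; 0 0 0 -0.25 0 0",
)

```text
time_s: 28.23
ee_pos: [0.5762, 0.1054, 0.1952]
tcp_rot: [1.009, 1.571, 0.281]
ft_force: [-3.8, -3.3, 4.4]
grip_width: 0.0364
```

```bash
python3 -c "
from h import *
plan([.576,.1055,.195],-43.3)"
```

```text
t 28.2333 p [0.5762 0.1054 0.1952] phi -41.751304252134254 q [ 6.8 13.5 72.5  0.  94.  48.5] w 0.03635442813301272
F [-3.7982 -3.3214  4.3569] M [-0.5424  0.6556  3.1279]
units [ 0.0061 -0.0019 -0.0049] [ 0.2581  0.001  -0.0016]
```

Emit:
apply_moves(
  increments="0 0 0 -0.1 0 0; 0 0 0 -0.2 0 0; 0 0 0 -0.3 0 0; 0 0 0 -0.4 0 0; 0 0 0 -0.5 0 0; 0 0 0 -0.6 0 0; 0 0 0 -0.6 0 0; 0 0 0 -0.6 0 0",
)

```text
time_s: 28.9
ee_pos: [0.5762, 0.1054, 0.1952]
tcp_rot: [1.877, 1.57, 1.21]
ft_force: [-5.1, -1.5, 5.5]
grip_width: 0.0361
```

```bash
python3 -c "
from h import *
plan([.576,.1055,.195],-43.3)"
```

```text
t 28.9 p [0.5762 0.1054 0.1952] phi -38.20445096926837 q [ 6.7 13.5 72.5  0.  94.  45. ] w 0.03614722918337295
F [-5.1049 -1.4859  5.4794] M [-0.1403  0.8864  0.9926]
units [ 0.0049 -0.0014 -0.0052] [ 0.8493 -0.0012 -0.0032]
```

Emit:
apply_moves(
  increments="0 0 -0.005 -0.1 0 0; -0.01 -0.005 -0.008 -0.2 0 0; -0.02 -0.005 -0.008 -0.25 0 0; -0.02 -0.005 -0.008 -0.25 0 0; -0.02 -0.005 -0.008 -0.25 0 0; -0.02 -0.005 -0.008 -0.25 0 0; -0.02 -0.005 -0.008 -0.25 0 0; -0.02 -0.005 -0.008 -0.25 0 0",
  grip_force=40,
)

```text
time_s: 29.57
ee_pos: [0.5761, 0.1054, 0.1953]
tcp_rot: [0.773, 1.571, 0.133]
ft_force: [4.4, 0.7, -3.6]
grip_width: 0.036
```

```bash
python3 -c "
from h import *
plan([.576,.1055,.195],-43.3)"
```

```text
t 29.5667 p [0.5761 0.1054 0.1953] phi -36.674720476581875 q [ 6.8 13.4 72.5  0.  94.  43.4] w 0.03598714047802122
F [ 4.4288  0.7491 -3.5869] M [ 0.1178 -0.6412  0.1576]
units [ 0.0069  0.0013 -0.0027] [ 1.1042  0.0015 -0.0017]
```

Emit:
apply_moves(
  increments="0 0 0 0 0 0; 0 0 0 0 0 0; 0 0 0 0 0 0; 0 0 0 0 0 0; 0 0 0 0 0 0; 0 0 0 0 0 0; 0 0 0 0 0 0; 0 0 0 0 0 0",
  gripper=0.5,
)

```text
time_s: 30.23
ee_pos: [0.5758, 0.1054, 0.1958]
tcp_rot: [-0.898, 1.571, -1.538]
ft_force: [0.3, -0.7, 0.2]
grip_width: 0.0644
```

Emit:
apply_moves(
  increments="-0.2 0 0 0 0 0; -0.4 0 0 0 0 0; -0.6 0 0 0 0 0; -0.9 0 0 0 0 0; -1.2 0 0 0 0 0; -1.5 0 0 0 0 0; -1.9 0 0 0 0 0; -2.3 0 0 0 0 0",
)

```text
time_s: 30.9
ee_pos: [0.5758, 0.1054, 0.2895]
tcp_rot: [0.57, 1.57, -0.069]
ft_force: [-0.5, -0.2, 0.2]
grip_width: 0.064
```

```bash
python3 -c "
from h import *
for n in ('side','top'): cv2.imwrite(f'pics/{n}11.png',bot.capture(n)[:,:,::-1])
crop('pics/side11.png',225,160,120,130,6,'pics/c11.png')
plan([.45,-.10,.30],-36)"
```

```text
t 31.0 p [0.5767 0.1055 0.2921] phi -36.657877217250544 q [  6.8  12.5  62.7  -0.  104.5  43.4] w 0.06371027004809549
F [-0.0879  0.525   1.6212] M [-0.036   0.0026  0.0114]
units [-0.2222 -6.0121  0.5262] [-0.1095  0.0473 -0.043 ]
```

View pics/c11.png

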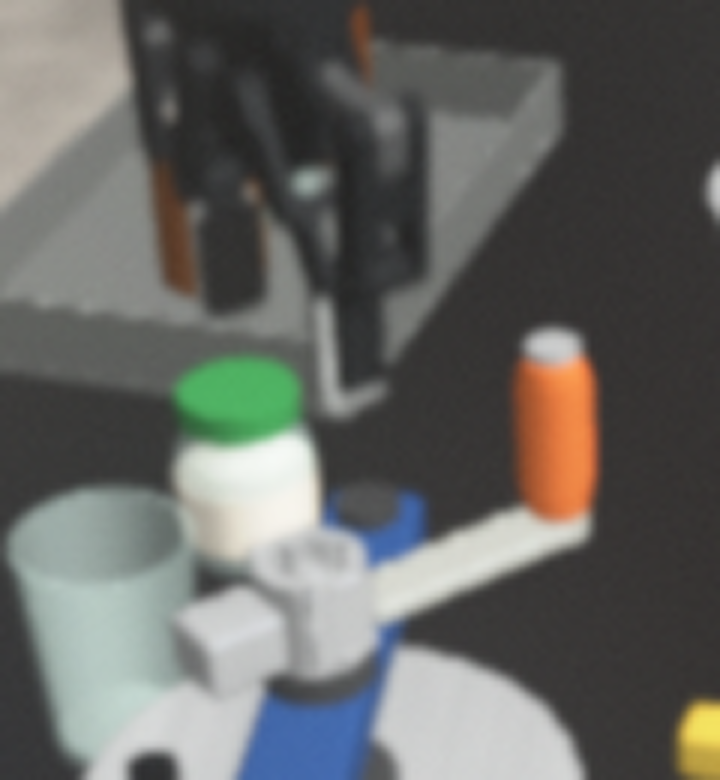

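The lever sits fully down on the shoulder at (320,680), with its grip at (555,430), and the gripper is clear above. I'll check the grip heading and the wider scene before handing in.

```bash
python3 - <<'E'
from h import *
g=(225+(552+.5)/6-.5,160+(345+.5)/6-.5); h=(225+(313+.5)/6-.5,160+(553+.5)/6-.5)
G=atz('side',g,.26);H=atz('side',h,.22);print(G,H,np.degrees(np.arctan2(G[1]-.1055,G[0]-.576)),np.hypot(G[1]-.1055,G[0]-.576))
a=cv2.imread('pics/side11.png');cv2.imwrite('pics/s11.png',a)
E
```

```text
[0.5201 0.0196 0.26  ] [0.5757 0.1037 0.22  ] -123.06890417944501 0.1025352826339745
```

View pics/side11.png

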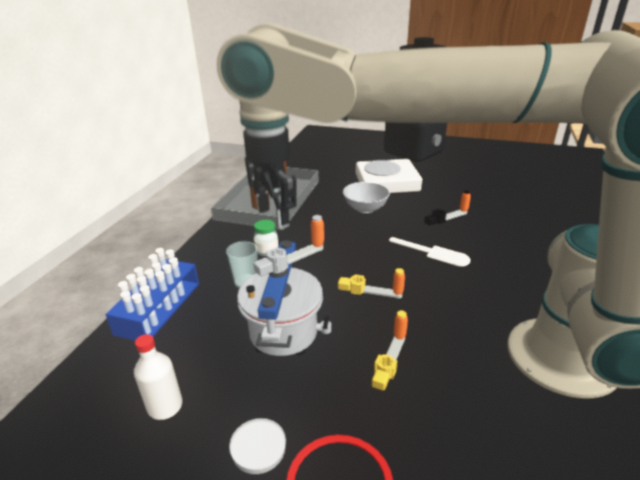

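View pics/top11.png

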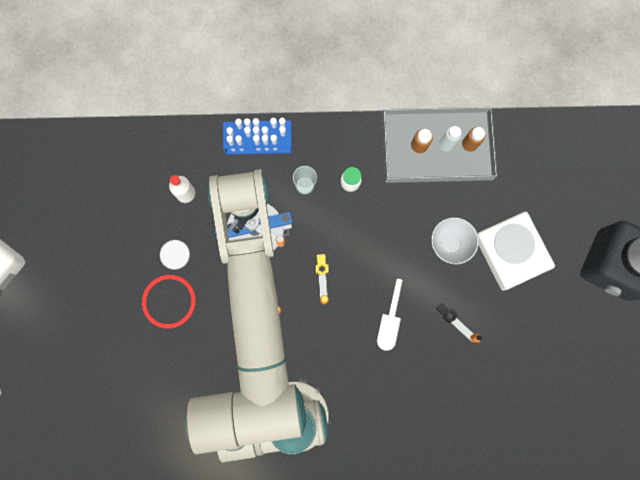

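```bash
python3 -c "
from workcell import bot
print(bot.hand_in())"
```

```text
the job is handed in; nothing more can be done
None
```

The lever is on the clamp screw, fully home, and wound clockwise to the tight stop. I handed the job in at about 31 s with the gripper open and clear.

- **Grasp:** The first try slipped off when I lifted, because the fingertips ended about 20–30 mm short of the stated 22 mm tip extent. I regrasped lower and it held (36.5 mm across the 38 mm flats).
- **Fitting:** Under a push of about 5–8 N I turned the hub about 25° clockwise until it dropped. It then slid to the shoulder: underside at about 190 mm, seating push about 11 N. One side correction went the wrong way and gave about 8 N sideways for a moment before I reversed it.
- **Winding:** The screw turned at about 0.3–0.4 N m for roughly 110° of lever turn. It then rose to 3.87 N m in one step, about 39 N at the grip, which is closer to the 40 N limit than I meant. I only read the torque at the end of each move, so a short peak above that can't be ruled out. I eased off to 0.16 N m, with the torque clockwise at each reading, and let go.
- **Last checks:**
  - The hub sits on the shoulder in the side picture.
  - The grip heading reads −123° against about −127° expected. This is within picture error and spline play, so it doesn't confirm the screw angle by itself.
  - The bystanders and look-alikes I could see look unmoved; the robot arm hid part of the top view.
  - The wrist reads no real contact.

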